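# Pack the long lens in its hard case

## Task

Put the long lens that reclines on the acrylic rest away in its green hard case: first stand it up on its rear cap on the open shelf and let go, then take it again by its front end from above and lower it rear-first all the way down into the case, without letting it drop. Then push the case's cap on over the neck, fully down. Leave the case standing where it is and do not disturb the bowl or the adapter.

Things in the scene. Friction and masses are not known exactly. Their poses are not given: they have to be found in the camera images.
- lens_mid (a point): The long lens to pack: black cylinder 120 mm long, 56 mm in diameter, about 0.42 kg, with a blue line, a ribbed focus ring and a grey front cap. This point is its centre, on the axis half-way along; its z axis runs along the lens from rear cap to front cap (x, y arbitrary: the lens is round). At the start it reclines on the rest, axis 35 degrees above horizontal, front end up, overhanging freely.
- lens_front (a point): Centre of the lens's flat front face, 60 mm from lens_mid along the lens's +z; same axes.
- lens_rear (a point): Centre of the lens's flat rear face, 60 mm from lens_mid along -z; same axes. The last 12 mm of the lens here is a black cap 50 mm in diameter, from which a cone widens to the full 56 mm at 20 mm from this face.
- rest: Clear acrylic display rest, fixed: base plate 140 x 76 x 5 mm, origin at the centre of its underside; +x points the way the reclining lens's front end points. A V trough at most 50 mm wide carries the lens from 22 to 72 mm from its rear end, which stops on a low lip; all lies below the lens's axis. The lens's front face centre is 53 mm ahead and 110 mm up. It lifts straight up and out.
- case: Body of the dark green round hard case, loose on the shelf, 0.7 kg: 80 mm in diameter, 98 mm high, origin at the centre of its underside, z up. Round bore 59 mm in diameter, open at the top, floor 8 mm above the underside: the seated lens stands 30 mm out of the mouth. Outside, the top 24 mm is a tapered neck, 65 mm in diameter at the mouth and 72 mm at its foot, on a shoulder 74 mm up.
- case_mouth (a point): Centre of the case's mouth, on the axis of the bore, 98 mm above its underside; z up.
- cap: The case's dark green cap, 0.15 kg, on the shelf open side down; origin at the centre of its lower edge, z up. A hollow shell: outside 80 mm in diameter at the edge, 73 mm from 24 mm up; inside 74 mm at the edge tapering to 67 mm at 24 mm up, 56 mm deep; flat top 60 mm up. Fully on, its edge sits on the case's shoulder, 74 mm above the case's underside.
- cap_grip (a point): Centre of the grey ribbed grip bar on the cap's flat top, 73 mm above the cap's lower edge. The bar is 56 mm long along its x, 18 mm wide along its y, 26 mm high. With the cap fully on, this point is 147 mm above the case's underside.
- adapter: Aluminium lens mount adapter, a ring 66 mm in diameter and 28 mm high lying flat on the shelf; origin at the centre of its underside. Leave it alone.
- bowl: Small blue ceramic bowl, 116 mm in diameter and 42 mm high, holding two metal hot shoe covers; origin at the centre of its underside. Leave it alone. (Beyond the work, a grey dry box up to 170 mm high stands at the robot's far right, y below -0.44 m, and acrylic risers with three other lenses, up to 245 mm high, at its far left, y above 0.33 m and x below 0.37 m.)
Not all that is in view belongs to the job. Leave any purple look-alike of the cap alone. Leave any yellow look-alike of the case alone.

How it is judged:
By the outcome, as a careful person would: the job done as asked, in the order asked, and still so for the second after the job is handed in, with the robot touching nothing.
It also fails if it takes over 72 s, if anything falls off the work surface, if the arm or the gripper's body presses on something with over 40 N, if the wrist force passes 120 N, or if a joint passes its speed limit or range.

## Robot

A 6-joint arm with a two-finger parallel gripper is mounted at the origin on the work surface. World frame = base frame: x ahead of the robot, y to its left, z up, the work surface at z = 0. Lengths are in m, angles in degrees, forces in N, time in s.
With the tool pointing down it reaches from about 0.375 to 0.9 m from the base axis. Payload 3.1 kg.
Tool frame: the origin (TCP) lies midway between the tips of the shut fingers; the grasp point (between the pads) lies 19 mm behind it; x points along the fingers, y is the direction in which the jaws open and shut, and the axes are right-handed (so a half turn about x gives the same grasp; the last joint's range is limited). The gripper opens to 87 mm and grips with 3 to 60 N. Pads are 19 mm wide; open, the fingers measure 117 mm over their backs; the gripper's body (75 mm by 190 mm) begins 51 mm behind the grasp point.
Start: joints at [-80.644, 30.224, 82.088, -0, 67.689, -10.227], TCP at [0.21, -0.589, 0.223] pointing down, gripper open.
Joint ranges: [-176.69, 176.69], [-43.24, 126.21], [12.49, 139.97], [-82, 262], [0, 151.66], [-163.58, 163.58]. Speed limits (degrees/s): [159.86, 159.86, 180, 180, 180, 180].

## Interface

Orientations are given as a 3x3 rotation matrix whose columns are the frame's x, y, z axes.
In Python, from rig import bot gives the robot as it stands.
- The arm moves only by the tool play_rows, never from a script. Its argument "motion" is a list of rows, each a list of 3 entries, a list of its own where there are three numbers: the shift along the tool's x, y, z in mm, then the turn, a rotation vector about the tool's x, y, z in degrees, then the opening, from 0 (shut) to 1 (fully open). A call has 1 to 8 rows; each row is the pose to reach, as a shift and turn from the pose commanded when the call began, along the tool's axes at that moment; what a row does not reach only later rows make up. A row lasts 1/10 s, in which the tool goes at most 50 mm and 8.59 degrees, less where a joint would pass 70% of its speed; a pose out of reach is approached as far as the arm can. A call with a gripper value outside its range is refused whole. The fingers move at their own pace and stop on an object; the grip force is fixed at half the most. Time passes only in rows, so rows that repeat a pose let the fingers close. It gives the time, the measured TCP pose, the force and the opening at its end, in the units of the state.
- bot.read_state(): the state, without advancing time (a new reading comes with each control period).
- bot.capture(name): name is "scene" or "top" or "wrist"; returns a dict with "img" (480x640x3 uint8, blue, green, red), "mtx" (3x3 intrinsics, pixels), "rvec" (rotation vector, rad) and "tvec" (3), from world to camera coordinates, as OpenCV has them. Camera axes: x right, y down, z forward; pixel columns grow to the right and rows downward; lengths in m; the calibration is good to about 2 mm. A picture is of the moment at which its call begins. There is no depth.
- bot.hand_in(): hands the job in, once; it reports no verdict.
The state is a dict: "time_s": time; "joint_positions": joint angles; "qvel": joint speeds; "tau": joint torques, N m; "position": TCP position; "tcp_rot": TCP orientation; "force": force on the tool from outside, world axes, zero at the start; "moment": the same for the moment, N m; "opening": opening from 0.0 (shut) to 1.0 (fully open).
Only numpy, scipy, OpenCV 4.12 (cv2) and the standard library are available. Lean on these libraries where they do the work, as an engineer would, in place of code of your own. Each camera call takes 0.05 s, during which the arm holds its last target.

## Working session

There is one attempt and no reset: what is moved stays moved. The work goes in short steps, Python scripts to look and compute and a tool call to move; the robot and the scene stay as the last step left them, time stands still between calls to the robot, and variables do not carry over. Pictures are saved under pics/ and viewed, and the job is handed in when it is done.

Besides the shell and the picture viewer there is one more tool, called after ">>>" as name(argument=value, ...) on one line, values as JSON. play_rows: Moves the arm, as the interface text tells. Its arguments: {"type":"object","properties":{"motion":{"type":"array"}},"required":["motion"]}

```bash
ls; mkdir -p pics
python3 - <<'E'
from rig import bot
import cv2
print(bot.read_state())
for n in ("scene","top","wrist"):
    c=bot.capture(n); cv2.imwrite(f"pics/{n}0.png",c["img"]); print(n,c["mtx"],c["rvec"],c["tvec"])
E
```

```text
pics
{'time_s': 0.0, 'joint_positions': array([-8.06454884e+01,  3.02803091e+01,  8.21551454e+01,  1.00315981e-04,
        6.76891556e+01, -1.02276289e+01]), 'qvel': array([ 0.06851843,  0.01858283, -0.11839946, -0.0708342 ,  0.05623437,
       -0.00392048]), 'tau': array([ 6.37379944e-04, -4.40038669e+01, -1.76591563e+01,  6.33929973e-02,
        5.79287577e-02, -1.56319124e-04]), 'position': array([ 0.20937923, -0.58811829,  0.22156412]), 'tcp_rot': array([[-3.51908349e-04,  3.35156902e-01, -9.42162262e-01],
       [ 2.14619534e-03, -9.42159897e-01, -3.35156863e-01],
       [-9.99997635e-01, -2.14000875e-03, -3.87758246e-04]]), 'force': array([-0.45696704,  0.03802869,  0.20183151]), 'moment': array([-0.03189864, -0.01622451,  0.00602977]), 'opening': 0.9978520048464076}
scene [[603.76831274   0.         322.4198623 ]
 [  0.         603.76831274 238.08148336]
 [  0.           0.           1.        ]] [ 1.16973516  2.55923315 -0.73639561] [ 0.33390886 -0.32079238  1.64112608]
top [[615.50595095   0.         323.45028698]
 [  0.         615.50595095 245.9114207 ]
 [  0.           0.           1.        ]] [ 2.15700821 -2.20750287  0.06450839] [0.07479329 0.57501623 1.37782071]
wrist [[362.46062443   0.         320.17336275]
 [  0.         362.46062443 237.44535491]
 [  0.           0.           1.        ]] [-2.36128909  1.66515592  0.25324126] [-0.62402352 -0.03692574  0.39205243]
```

View pics/scene0.png

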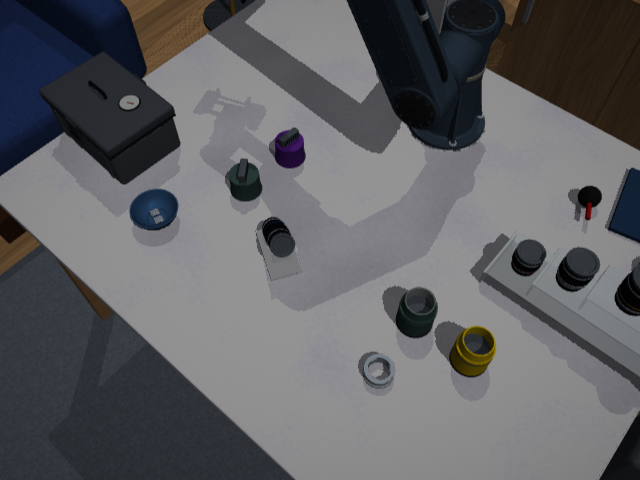

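View pics/top0.png

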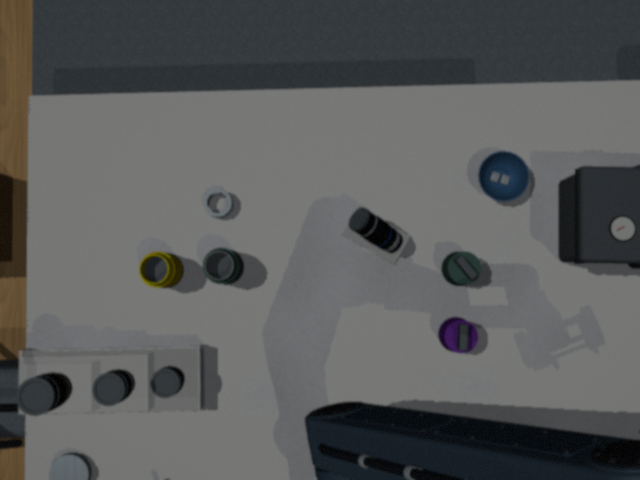

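View pics/wrist0.png

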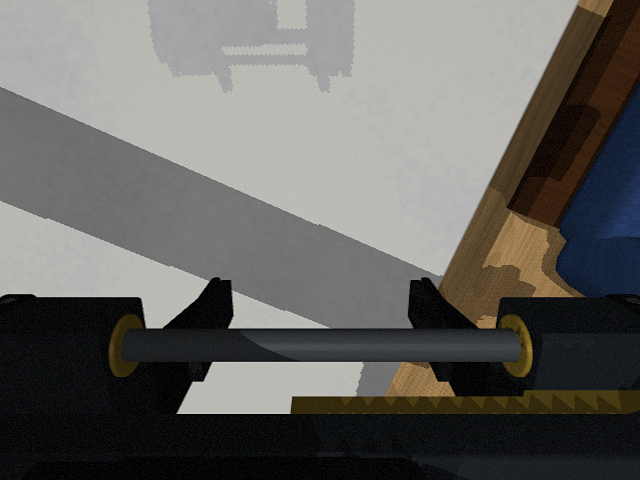

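The pictures show the lens on its rest at top (362,217)→(400,245), case (222,265), cap (461,268), adapter (218,203), bowl (503,176), and the purple and yellow decoys. I'll enlarge these next.

Run:
```python
import cv2,numpy as np
t=cv2.imread('pics/top0.png');s=cv2.imread('pics/scene0.png')
def cr(im,x,y,w,h): return cv2.convertScaleAbs(cv2.resize(im[y:y+h,x:x+w],(400,300),interpolation=cv2.INTER_CUBIC),alpha=2.0)
a=np.vstack([np.hstack([cr(t,335,195,80,60*1),cr(s,235,200,80,60+0)]),np.hstack([cr(t,190,235,80,60),cr(t,420,240,80,60)])])
cv2.imwrite('pics/crop0.png',a)
b=np.vstack([np.hstack([cr(s,380,275,80,60),cr(s,210,145,80,60)])])
cv2.imwrite('pics/crop1.png',b)
```

```text
(no output)
```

View pics/crop0.png

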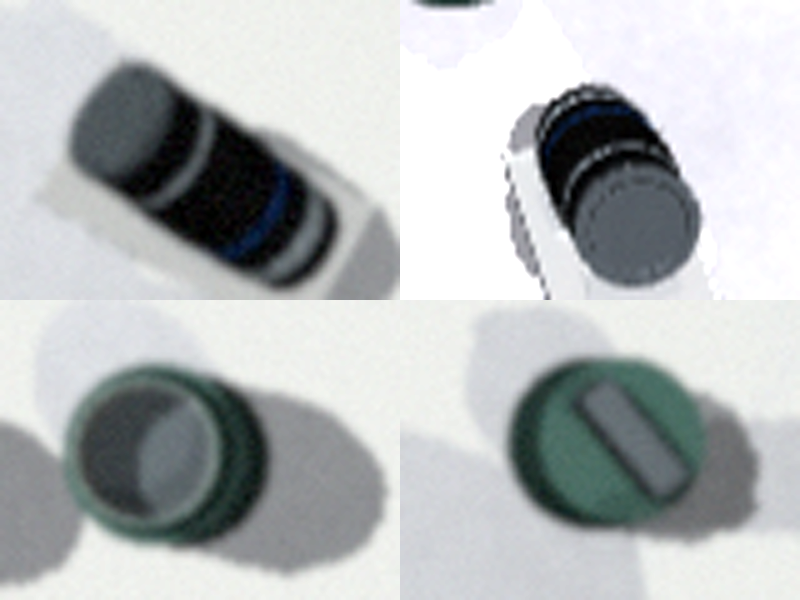

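View pics/crop1.png

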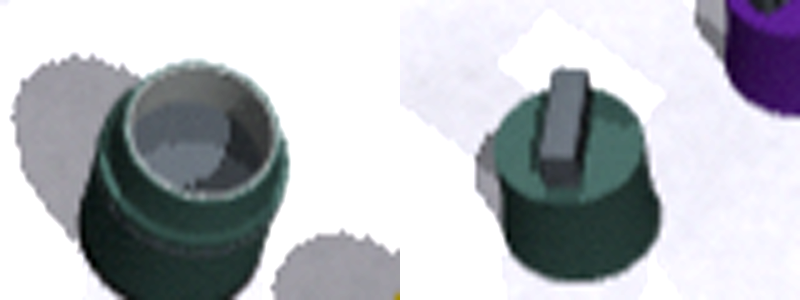

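```bash
cat > h.py <<'E'
import numpy as np,cv2
from rig import bot
def ray(c,u,v):
    R=cv2.Rodrigues(np.asarray(c["rvec"],float))[0];t=np.asarray(c["tvec"],float).ravel()
    d=R.T@np.linalg.inv(c["mtx"])@np.array([u,v,1.]);return -R.T@t,d/np.linalg.norm(d)
def plane(c,u,v,z):
    o,d=ray(c,u,v);return o+d*(z-o[2])/d[2]
def tri(rs):
    A=sum(np.eye(3)-np.outer(d,d) for o,d in rs);b=sum((np.eye(3)-np.outer(d,d))@o for o,d in rs)
    return np.linalg.solve(A,b)
def proj(c,P): return cv2.projectPoints(np.asarray(P,float).reshape(-1,1,3),np.asarray(c["rvec"],float),np.asarray(c["tvec"],float),c["mtx"],None)[0].reshape(-1,2)
E
python3 - <<'E'
from h import *
np.set_printoptions(precision=4,suppress=True)
s=bot.capture("scene");t=bot.capture("top")
for n,ps,pt,z in [("front",(282.4,244.4),(359.4,218.6),.11),("mouth",(420.6,301),(220,265.4),.098),("bartop",(244,166.6),(467,268),.086)]:
    print(n,plane(s,*ps,z),plane(t,*pt,z),tri([ray(s,*ps),ray(t,*pt)]))
# lens axis from silhouette in top
print([plane(t,*p,.0) for p in [(218,203),(503,176)]])
# bar direction top
a=plane(t,420+192/5,240+90/5,.086);b=plane(t,420+277/5,240+190/5,.086);print("bar",(b-a),np.degrees(np.arctan2(*(b-a)[1::-1])),np.linalg.norm(b-a))
print("rims",[plane(t,*p,.06) for p in [(158,270),]])
# Dark green masks
E
```

```text
front [ 0.6265 -0.0141  0.11  ] [ 0.6269 -0.0171  0.11  ] [ 0.6263 -0.0162  0.1078]
mouth [0.5356 0.2882 0.098 ] [0.5346 0.2834 0.098 ] [0.5339 0.2858 0.0925]
bartop [ 0.5165 -0.2431  0.086 ] [ 0.5172 -0.247   0.086 ] [ 0.5162 -0.2462  0.0836]
[array([0.6834, 0.3038, 0.    ]), array([ 0.7304, -0.3576,  0.    ])]
bar [-0.0439 -0.0348  0.    ] -141.53964659196325 0.05603027929866251
rims [array([0.5292, 0.4272, 0.06  ])]
```

```bash
cat >> h.py <<'E'
from scipy.spatial.transform import Rotation as Ro
np.set_printoptions(precision=4,suppress=True)
def delta(P,R,st=None):
    st=st or bot.read_state();R0=st["tcp_rot"];R0=Ro.from_matrix(R0).as_matrix()
    return R0.T@(np.asarray(P)-st["position"])*1000, Ro.from_matrix(R0.T@R).as_rotvec(degrees=True)
def down(yaw):
    "tool pointing down, tool y (jaw axis) at world yaw deg"
    a=np.radians(yaw);x=np.array([0,0,-1.]);y=np.array([np.cos(a),np.sin(a),0]);return np.c_[x,y,np.cross(x,y)]
E
python3 - <<'E'
from h import *
st=bot.read_state();w=bot.capture("wrist");t=bot.capture("top")
R=cv2.Rodrigues(w["rvec"])[0];o=-R.T@w["tvec"].ravel()
print("cam in tool",st["tcp_rot"].T@(o-st["position"])); print("cam axes in tool (cols)",st["tcp_rot"].T@R.T)
# lens axis direction: try headings, compare projected silhouette edges
F=np.array([.627,-.0165,.11])
for hd in (45,50,55):
    h=np.array([np.cos(np.radians(hd)),np.sin(np.radians(hd)),0]);a=h*np.cos(np.radians(35))+np.array([0,0,np.sin(np.radians(35))])
    n=np.cross(a,[0,0,1]);n/=np.linalg.norm(n);P=F-a*.081
    print(hd,proj(t,[F,F-.12*a]),(proj(t,[P+.028*n,P-.028*n])-[335,195])*5)
for yaw in (-37,143): print(yaw,delta([.56,-.1,.3],down(yaw)))
E
```

```text
cam in tool [-0.1621  0.0005 -0.0797]
cam axes in tool (cols) [[ 0.0011 -0.2936  0.9559]
 [ 1.      0.0004 -0.001 ]
 [-0.0001  0.9559  0.2936]]
45 [[359.1001 218.5693]
 [389.5948 252.2517]] [[268.6792 187.3555]
 [181.216  279.2334]]
50 [[359.1001 218.5693]
 [392.1055 249.3651]] [[273.0698 173.8564]
 [194.0502 272.9858]]
55 [[359.1001 218.5693]
 [394.3514 246.2714]] [[276.2567 160.0285]
 [206.2814 265.6454]]
-37 (array([ -77.466 , -342.971 , -494.0192]), array([-33.4198,  -0.0142,   0.0245]))
143 (array([ -77.466 , -342.971 , -494.0192]), array([146.5802,   0.0323,   0.0187]))
```

Run:
```python
from h import *
print(delta([.60,-.05,.25],down(-38)), delta([.20,-.588,.25],down(-38)))
```

```text
(array([ -27.4439, -376.6509, -548.4568]), array([-32.4198,  -0.014 ,   0.0246])) (array([-27.6837,  -3.8124,   8.7105]), array([-32.4198,  -0.014 ,   0.0246]))
```

>>> play_rows(motion=[[[-28,-22,-32],[-8,0,0],1],[[-28,-48,-70],[-16,0,0],1],[[-28,-76,-110],[-24,0,0],1],[[-28,-104,-150],[-32.4,0,0],1],[[-28,-132,-190],[-32.4,0,0],1],[[-28,-160,-230],[-32.4,0,0],1],[[-28,-186,-270],[-32.4,0,0],1],[[-28,-213,-310],[-32.4,0,0],1]])

```text
time_s: 1.15
position: [0.4311, -0.2827, 0.2508]
tcp_rot: [[0.001, 0.788, -0.616], [-0.001, -0.616, -0.788], [-1.0, 0.001, 0.0]]
force: [0.0, -1.1, 0.8]
opening: 0.998
```

Run:
```python
from h import *
print(delta([.60,-.05,.25],down(-38)));st=bot.read_state();print(st["position"],st["joint_positions"],st["time_s"])
```

```text
(array([   0.7866,  -10.4159, -287.3434]), array([-0.0385,  0.0055, -0.0484]))
[ 0.4311 -0.2827  0.2508] [-45.6886  19.7384  95.7146   0.0011  64.4982  -7.6506] 1.15
```

>>> play_rows(motion=[[[0,-2,-45],[0,0,0],1],[[0,-4,-92],[0,0,0],1],[[0,-6,-140],[0,0,0],1],[[0,-8,-188],[0,0,0],1],[[0,-9,-236],[0,0,0],1],[[0,-10,-270],[0,0,0],1],[[0,-10,-287],[0,0,0],1],[[0,-10,-287],[0,0,0],1]])

```text
time_s: 1.95
position: [0.5998, -0.0506, 0.2504]
tcp_rot: [[0.0, 0.79, -0.613], [-0.0, -0.613, -0.79], [-1.0, 0.0, 0.0]]
force: [-0.5, -0.5, -0.2]
opening: 1.0
```

Run:
```python
from h import *
st=bot.read_state();print(st["position"],st["joint_positions"],st["time_s"],np.abs(st["qvel"]).max())
w=bot.capture("wrist");cv2.imwrite("pics/w1.png",w["img"]);np.savez("w1.npz",**{k:w[k] for k in("mtx","rvec","tvec")})
```

```text
[ 0.5998 -0.0506  0.2504] [-15.4449  26.7113  83.7117  -0.0057  69.565   22.4   ] 1.95 3.1470396766317386
```

View pics/w1.png

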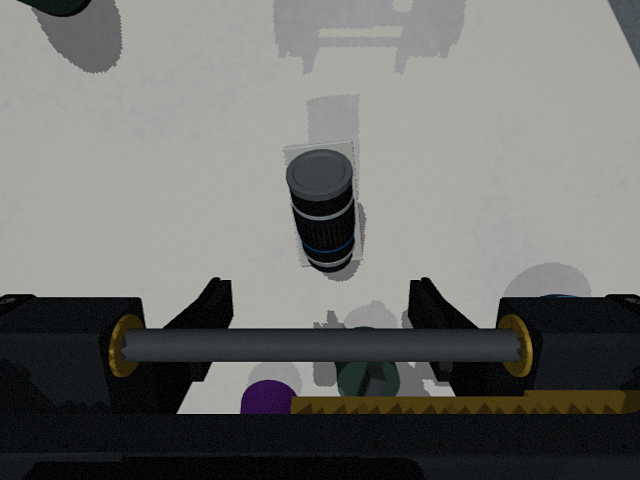

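Run:
```python
from h import *
im=cv2.imread('pics/w1.png')
c=cv2.resize(im[140:285,270:390],(480*1,580),interpolation=cv2.INTER_CUBIC);cv2.imwrite('pics/w1c.png',cv2.convertScaleAbs(c,alpha=1.6))
g=cv2.cvtColor(im,cv2.COLOR_BGR2GRAY).astype(float)
for r in range(185,265,6): print(r,g[r,280:370:2].astype(int))
```

```text
185 [169 168 169 173  89  58  64  67  66  63  53  62  65  62  68  65  64  67
  65  64  66  64  63  62  67  65  67  58  66  66  68  66  44  44  36   3
 100 141 137 149 170 168 169 172 169]
191 [168 171 169 173 164  24  44  46  50  56  69  68  66  65  63  66  66  67
  67  62  67  63  68  62  68  66  68  55  55  50  48  46  26  13   0   0
  63 145 118 158 170 172 170 168 170]
197 [171 172 171 169 170 134   2   4   4  10  51  56  52  58  55  50  58  57
  61  55  56  53  55  55  53  58  50  39   4   7  15   9   7   8  12   1
  79 138 129 156 170 168 170 168 170]
203 [167 167 167 168 169 147 108   1  13   4  11   4  11   5  13   8  13  14
   4   9   3  12   6  18  12   5   8   7   6  15   9  10  14   0  50  73
   6  81 137  98 124 170 168 169 168]
209 [170 168 172 165 169 168 109  50  99  23   0  11  16   9  12   8  13   2
  12   8  10   2   8   0   9   2  19  18   0   2   2  57  97  76   2  13
   4  58 136 110  99 101 174 168 170]
215 [168 168 168 168 166 169 168  14   3  10  23  96 101 112  89  50  17  11
  15   1   5  17  11  26  44  79 116 104 103  89  24   1   4  15  11   0
   1  32 1
[... 831 characters left out ...]
2  20  36  12   5   5   6
  13   5  19   1  20  13   0  14   4   6  15  14  10   9  36  18   0   9
   4 112 137 139 139 100 172 172 166]
251 [166 163 166 167 168 167 167 169 170 159 135 136  72   2   5   9   8  12
  37  36  45  37  43  42  43  39  33  38  12   2   0  11   2   6  13  58
  95 143 139 141 144 103 171 169 169]
257 [170 170 168 164 165 169 168 170 167 164 146 140 139 135  94  39  14  13
   7  17  11   8  15  13   5  14   1   8   8  11  14   0  62  90  59   0
 124 142 142 148 144 167 169 166 169]
263 [165 170 170 169 169 169 167 167 169 166 158 147 144 139 155  60   3  56
  82  86  91  99 126 134 125 119 109  88  86  82  77  42   1  10  41 105
 105 106 104 101 164 171 168 168 171]
```

View pics/w1c.png

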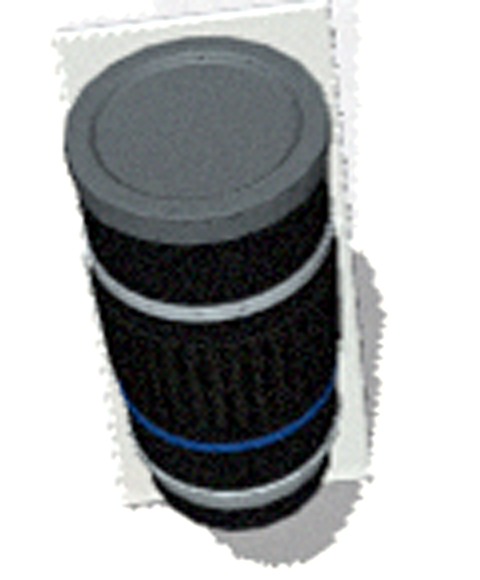

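Run:
```python
from h import *
w=dict(np.load("w1.npz"))
def pl(a,b): 
    n=np.cross(ray(w,*a)[1],ray(w,*b)[1]);return n/np.linalg.norm(n)
for L,R in [(((289,188),(302.5,245)),((351,188),(353.3,246))),(((293,209),(302.5,245)),((354,209),(353.3,246))),(((289,188),(303,248)),((351,188),(353,250)))]:
    a=np.cross(pl(*L),pl(*R));a/=np.linalg.norm(a);a*=np.sign(a[2]);print(a,np.degrees(np.arctan2(a[1],a[0])),np.degrees(np.arcsin(a[2])))
print(plane(w,319.5,172,.11))
F=np.array([.627,-.0165,.11])
for hd in (50,52,54,56):
    h=np.array([np.cos(np.radians(hd)),np.sin(np.radians(hd)),0]);a=h*np.cos(np.radians(35))+np.array([0,0,np.sin(np.radians(35))])
    print(hd,proj(w,[F,F-.12*a]))
```

```text
[0.4133 0.6883 0.5961] 59.016462566624526 36.59350390653863
[0.3705 0.5952 0.713 ] 58.09762141746444 45.48343337905231
[0.4133 0.6804 0.6052] 58.72500184369054 37.2400519487533
[ 0.6257 -0.0156  0.11  ]
50 [[321.3931 171.8897]
 [317.7083 255.4002]]
52 [[321.3931 171.8897]
 [320.8615 255.4611]]
54 [[321.3931 171.8897]
 [324.015  255.4184]]
56 [[321.3931 171.8897]
 [327.1659 255.272 ]]
```

Run:
```python
from h import *
w=dict(np.load("w1.npz"));t=bot.capture("top")
def hd(c,a,b,z=.005):
    d=plane(c,*a,z)-plane(c,*b,z);return np.degrees(np.arctan2(d[1],d[0])),np.linalg.norm(d)
print(hd(w,(284.3,150),(301.3,266)),hd(w,(352.5,141),(362.5,259)),hd(w,(352.5,141),(284.3,150)))
def pl(c,a,b):
    n=np.cross(ray(c,*a)[1],ray(c,*b)[1]);return n/np.linalg.norm(n)
f=lambda x,y:(335+x/5,195+y/5)
n1=pl(t,f(150,63),f(320,190));n2=pl(t,f(75,150),f(250,275))
a=np.cross(n1,n2);a/=np.linalg.norm(a);a*=np.sign(a[2]);print(a,np.degrees(np.arctan2(a[1],a[0])),np.degrees(np.arcsin(a[2])))
```

```text
(np.float64(59.093523536515185), np.float64(0.1371172890464172)) (np.float64(58.657977464078925), np.float64(0.13753192406364625)) (np.float64(-30.534858877284385), np.float64(0.07502259514206132))
[0.4654 0.7066 0.533 ] 56.630493823380164 32.2112965845484
```

Run:
```python
from h import *
print(delta([.6141,-.0354,.16],down(-31.2)));print(delta([.6141,-.0354,.075],down(-31.2)))
```

```text
(array([ 90.2374,   1.7857, -23.6029]), array([-6.8164,  0.0818,  0.0419]))
(array([175.2373,   1.8406, -23.7277]), array([-6.8164,  0.0818,  0.0419]))
```

>>> play_rows(motion=[[[30,2,-24],[-6.8,0,0],1],[[65,2,-24],[-6.8,0,0],1],[[90,2,-24],[-6.8,0,0],1],[[115,2,-24],[-6.8,0,0],1],[[140,2,-24],[-6.8,0,0],1],[[160,2,-24],[-6.8,0,0],1],[[175,2,-24],[-6.8,0,0],1],[[175,2,-24],[-6.8,0,0],1]])

```text
time_s: 2.85
position: [0.6133, -0.0356, 0.0736]
tcp_rot: [[-0.005, 0.854, -0.52], [0.001, -0.52, -0.854], [-1.0, -0.005, 0.002]]
force: [-1.0, -0.3, -0.4]
opening: 1.002
```

Run:
```python
from h import *
w=bot.capture("wrist");cv2.imwrite("pics/w2.png",w["img"]);s=bot.capture("scene");cv2.imwrite("pics/s2.png",cv2.resize(s["img"][140:320,200:440],(800,600)))
print(delta([.6141,-.0354,.075],down(-31.2)),bot.read_state()["force"])
```

```text
(array([ 0.9414, -1.109 ,  0.7559]), array([-0.0903,  0.0028, -0.017 ])) [-0.4309  1.1806 -0.0204]
```

View pics/w2.png

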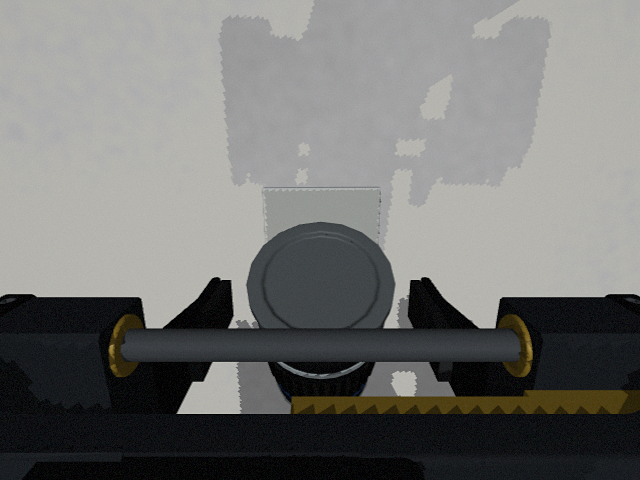

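View pics/s2.png

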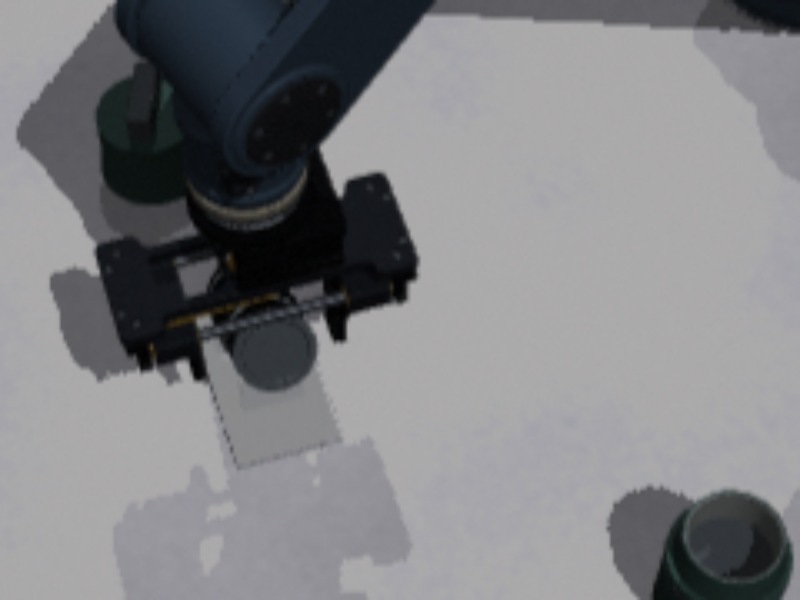

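>>> play_rows(motion=[[[1,0,0],[0,0,0],0.7],[[1,0,0],[0,0,0],0.65],[[1,0,0],[0,0,0],0],[[1,0,0],[0,0,0],0],[[1,0,0],[0,0,0],0],[[1,0,0],[0,0,0],0],[[1,0,0],[0,0,0],0]])

```text
time_s: 3.65
position: [0.6148, -0.0336, 0.0748]
tcp_rot: [[-0.001, 0.855, -0.518], [0.001, -0.518, -0.855], [-1.0, -0.002, -0.0]]
force: [-2.3, 2.4, 5.3]
opening: 0.636
```

>>> play_rows(motion=[[[-5,0,0],[0,0,0],0],[[-15,0,0],[0,0,0],0],[[-30,0,0],[0,0,0],0],[[-50,0,0],[0,0,0],0],[[-75,0,0],[0,0,0],0],[[-100,0,0],[0,0,0],0],[[-120,0,0],[0,0,0],0],[[-130,0,0],[0,0,0],0]])

```text
time_s: 4.45
position: [0.6167, -0.0347, 0.2077]
tcp_rot: [[0.005, 0.855, -0.518], [-0.001, -0.518, -0.855], [-1.0, 0.005, -0.001]]
force: [0.3, 0.8, -3.8]
opening: 0.636
```

Run:
```python
from h import *
st=bot.read_state();print(st["position"],st["force"],st["opening"],st["joint_positions"])
w=bot.capture("wrist");cv2.imwrite("pics/w3.png",w["img"]);s=bot.capture("scene");cv2.imwrite("pics/s3.png",cv2.resize(s["img"][140:320,200:440],(800,600)))
def tilted(yaw,th): return down(yaw)@Ro.from_rotvec([0,th,0],degrees=True).as_matrix()
# stand target: axis at S, tool heading hd
for S,hd in [((.50,.10),58.8),((.50,.10),20)]:
    R=tilted(hd-90,55);G=np.array([*S,.092]);T=G+.019*R[:,0]
    for dz in (.06,.0):print(hd,dz,T,delta(T+[0,0,dz],R))
```

```text
[ 0.6167 -0.0347  0.2077] [ 0.2779  0.844  -3.8413] 0.6361502635952089 [-13.57    30.4819  84.2962  -0.0037  64.9289  17.6499]
58.8 0.06 [0.5081 0.1133 0.0811] (array([  65.05  , -169.7823,  -70.1657]), array([ 0.1061, 54.9215, -0.2415]))
58.8 0.0 [0.5081 0.1133 0.0811] (array([ 125.0494, -170.0474,  -70.0836]), array([ 0.1061, 54.9215, -0.2415]))
20 0.06 [0.5146 0.1053 0.0811] (array([  65.0885, -160.029 ,  -66.7341]), array([35.8101, 52.6581, 18.3877]))
20 0.0 [0.5146 0.1053 0.0811] (array([ 125.0878, -160.2941,  -66.652 ]), array([35.8101, 52.6581, 18.3877]))
```

View pics/w3.png

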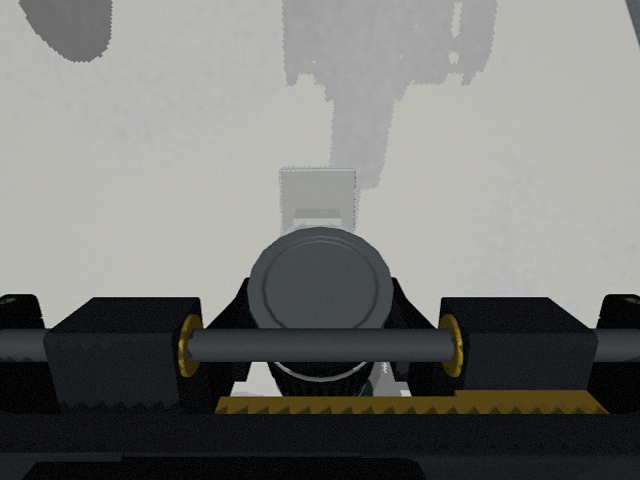

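View pics/s3.png

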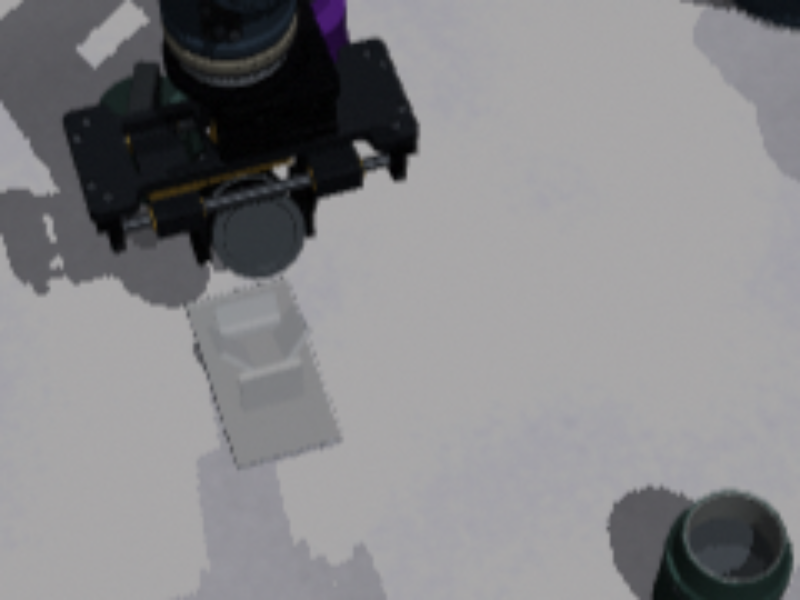

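>>> play_rows(motion=[[[0,-20,-8],[4.5,6.6,2.3],0],[[0,-40,-16],[9,13.2,4.6],0],[[5,-60,-25],[13.4,19.8,6.9],0],[[15,-80,-33],[17.9,26.4,9.2],0],[[25,-100,-42],[22.4,32.9,11.5],0],[[40,-120,-50],[26.9,39.5,13.8],0],[[55,-140,-59],[31.3,46.1,16.1],0],[[65,-160,-67],[35.8,52.7,18.4],0]])

```text
time_s: 5.35
position: [0.5362, 0.0975, 0.1604]
tcp_rot: [[0.533, 0.579, -0.617], [0.361, -0.815, -0.453], [-0.766, 0.019, -0.643]]
force: [-0.1, 1.3, -4.7]
opening: 0.636
```

```bash
cat >> h.py <<'E'
def tilted(yaw,th): return down(yaw)@Ro.from_rotvec([0,th,0],degrees=True).as_matrix()
E
python3 - <<'E'
from h import *
st=bot.read_state();print(st["position"],st["force"],st["opening"],st["joint_positions"])
s=bot.capture("scene");cv2.imwrite("pics/s4.png",cv2.resize(s["img"][140:380,240:560],(800,600)))
R=tilted(-70,55);T=np.array([.5,.1,.092])+.019*R[:,0]
for dz in (.06,.0):print(delta(T+[0,0,dz],R))
E
```

```text
[0.5362 0.0975 0.1604] [-0.0562  1.251  -4.6893] 0.635782943270869 [-19.2258  27.878  124.3082  88.069   31.0737 -45.2265]
(array([  5.7774, -14.3321,  18.8331]), array([10.9698, 14.9895, 11.0059]))
(array([ 51.8499, -14.9935,  57.2634]), array([10.9698, 14.9895, 11.0059]))
```

View pics/s4.png

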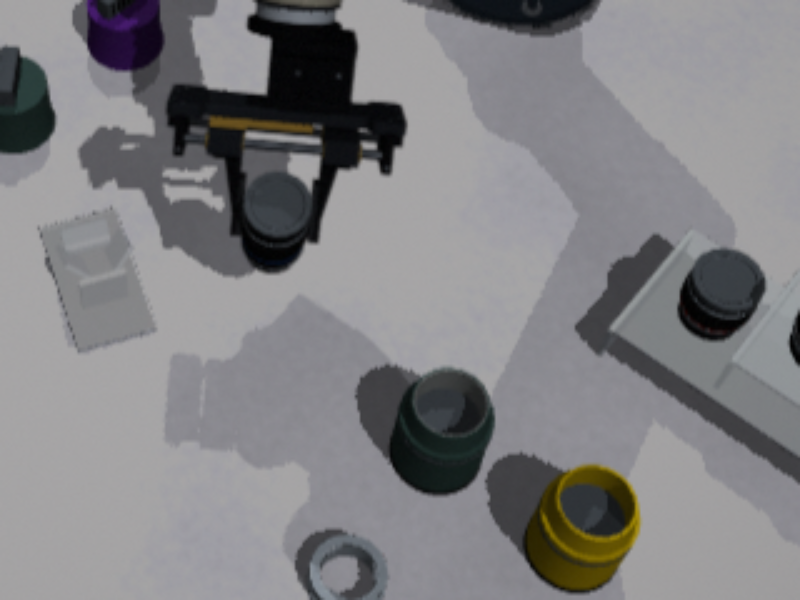

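Run:
```python
from h import *
st=bot.read_state();x=st["tcp_rot"][:,0];print(np.degrees(np.arctan2(x[1],x[0])),np.degrees(np.arcsin(-x[2])))
for hd in (36,42):
  R=tilted(hd-90,55);T=np.array([.52,.1,.092])+.019*R[:,0]
  for dz in (.03,.0):print(hd,delta(T+[0,0,dz],R))
```

```text
34.72479118687385 50.163437545209554
36 (array([39.6687, -7.3496, 25.1603]), array([ 0.1149, 15.1702, -0.8112]))
36 (array([62.705 , -7.6803, 44.3755]), array([ 0.1149, 15.1702, -0.8112]))
42 (array([39.5909, -8.9755, 25.2256]), array([-3.9575, 15.187 , -5.2414]))
42 (array([62.6272, -9.3062, 44.4408]), array([-3.9575, 15.187 , -5.2414]))
```

>>> play_rows(motion=[[[4,-2,3],[0,3,0],0],[[8,-3,6],[0,6,0],0],[[14,-5,10],[0,9,0],0],[[20,-6,14],[0,12,0],0],[[25,-7,18],[0,15.2,-0.8],0],[[30,-7,22],[0,15.2,-0.8],0],[[30,-7,22],[0,15.2,-0.8],0]])

```text
time_s: 6.1
position: [0.5353, 0.1036, 0.1221]
tcp_rot: [[0.665, 0.588, -0.46], [0.479, -0.809, -0.341], [-0.573, 0.006, -0.819]]
force: [-0.3, 0.0, -4.6]
opening: 0.635
```

Run:
```python
from h import *
st=bot.read_state();print(st["position"],st["force"],st["opening"],st["joint_positions"]);x=st["tcp_rot"][:,0];print(np.degrees(np.arctan2(x[1],x[0])),np.degrees(np.arcsin(-x[2])))
s=bot.capture("scene");cv2.imwrite("pics/s5.png",cv2.resize(s["img"][170:350,280:520],(800,600)))
R=tilted(36-90,55);T=np.array([.52,.1,.092])+.019*R[:,0]
for dz in (.03,.0):print(delta(T+[0,0,dz],R))
```

```text
[0.5353 0.1036 0.1221] [-0.346   0.0405 -4.5897] 0.6345625611810091 [-26.6745  44.484  132.8779 115.8644  53.84   -87.5515]
35.77553529695778 34.974027856400674
(array([ 7.4301, -5.8939,  9.4745]), array([ 0.4079, -0.1262, -0.1982]))
(array([24.5829, -6.1284, 34.0861]), array([ 0.4079, -0.1262, -0.1982]))
```

View pics/s5.png

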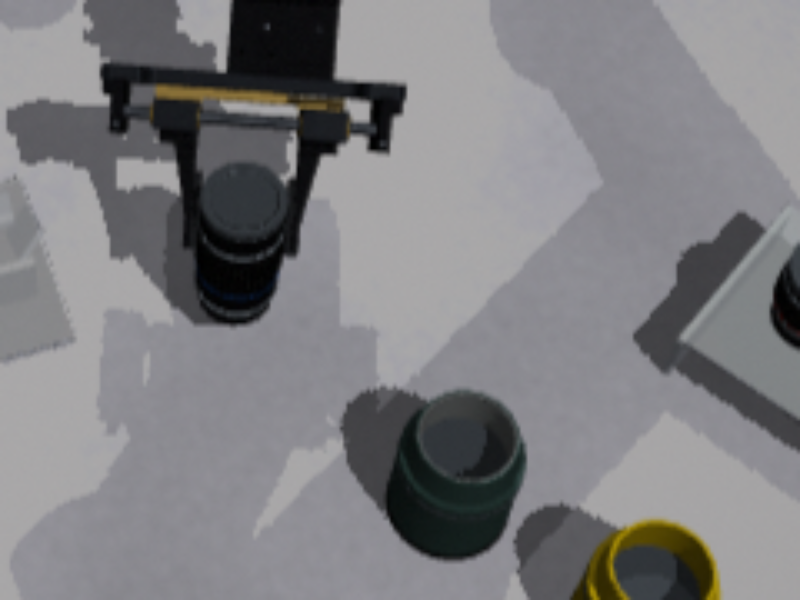

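>>> play_rows(motion=[[[8,3,5],[0,0,0],0],[[16,6,10],[0,0,0],0],[[24,9,14],[0,0,0],0],[[30,11,17],[0,0,0],0],[[33,12,19],[0,0,0],0],[[33,12,19],[0,0,0],0]])

```text
time_s: 6.75
position: [0.5557, 0.1041, 0.0891]
tcp_rot: [[0.667, 0.589, -0.457], [0.48, -0.808, -0.341], [-0.57, 0.008, -0.821]]
force: [-0.0, -0.1, -4.7]
opening: 0.635
```

Run:
```python
from h import *
st=bot.read_state();print(st["position"],st["force"],st["moment"],st["opening"],st["joint_positions"]);x=st["tcp_rot"][:,0];print(np.degrees(np.arctan2(x[1],x[0])),np.degrees(np.arcsin(-x[2])),"rear z",st["position"][2]-.019*x[2]-.092)
s=bot.capture("scene");cv2.imwrite("pics/s6.png",cv2.resize(s["img"][200:290,280:400],(800,600)))
```

```text
[0.5557 0.1041 0.0891] [-0.0324 -0.1355 -4.6727] [-0.6327  0.827   0.0431] 0.6345191640831237 [-25.1193  49.5057 129.947  118.8124  54.9629 -89.9906]
35.734188119511074 34.77196691880848 rear z 0.007886106393354547
```

View pics/s6.png

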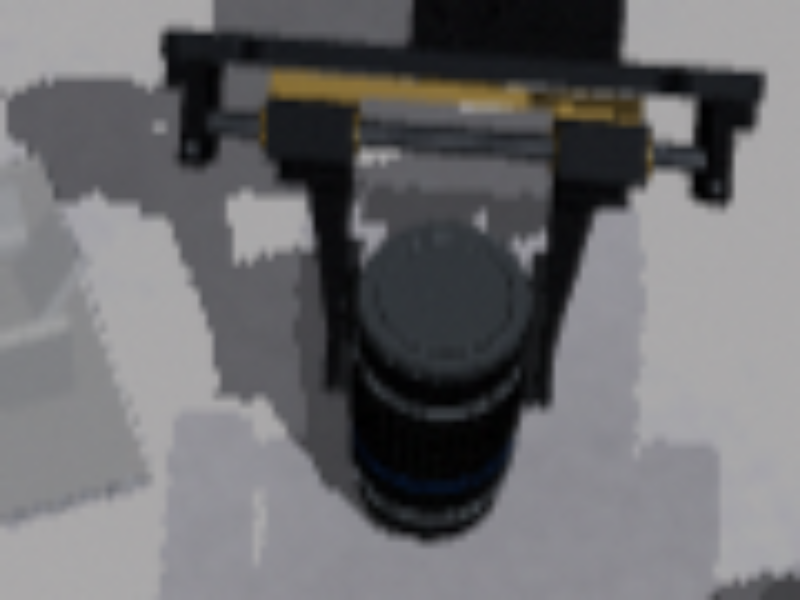

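>>> play_rows(motion=[[[1.7,0,2.5],[0,0,0],0],[[2.9,0,4.1],[0,0,0],0],[[3.4,0,4.9],[0,0,0],0],[[4.0,0,5.7],[0,0,0],0],[[4.0,0,5.7],[0,0,0],0]])

```text
time_s: 7.3
position: [0.5557, 0.1038, 0.0826]
tcp_rot: [[0.667, 0.588, -0.457], [0.479, -0.809, -0.341], [-0.57, 0.009, -0.822]]
force: [0.1, -0.0, -4.3]
opening: 0.637
```

>>> play_rows(motion=[[[0.6,0,0.8],[0,0,0],0],[[0.6,0,0.8],[0,0,0],0],[[1.1,0,1.6],[0,0,0],0],[[1.1,0,1.6],[0,0,0],0]])

```text
time_s: 7.7
position: [0.5557, 0.1038, 0.0807]
tcp_rot: [[0.667, 0.588, -0.457], [0.479, -0.809, -0.341], [-0.57, 0.009, -0.822]]
force: [0.3, -0.6, -3.2]
opening: 0.638
```

>>> play_rows(motion=[[[0.6,0,0.8],[0,0,0],0],[[0.6,0,0.8],[0,0,0],0],[[0.9,0,1.3],[0,0,0],0],[[0.9,0,1.3],[0,0,0],0]])

```text
time_s: 8.1
position: [0.5561, 0.1041, 0.0804]
tcp_rot: [[0.669, 0.588, -0.454], [0.48, -0.809, -0.34], [-0.567, 0.009, -0.824]]
force: [-0.7, -1.5, 5.7]
opening: 0.632
```

>>> play_rows(motion=[[[0,0,0],[0,0,0],0.7],[[0,0,0],[0,0,0],0.8],[[0,0,0],[0,0,0],0.95],[[0,0,0],[0,0,0],1],[[0,0,0],[0,0,0],1],[[0,0,0],[0,0,0],1]])

```text
time_s: 8.7
position: [0.5557, 0.1039, 0.0791]
tcp_rot: [[0.667, 0.588, -0.457], [0.479, -0.808, -0.341], [-0.57, 0.009, -0.821]]
force: [0.1, -0.7, 0.4]
opening: 0.986
```

Run:
```python
from h import *
st=bot.read_state();print(st["position"],st["force"],st["opening"])
s=bot.capture("scene");cv2.imwrite("pics/s7.png",cv2.resize(s["img"][200:290,280:400],(800,600)))
```

```text
[0.5557 0.1039 0.0791] [ 0.0923 -0.7479  0.4377] 0.9863502627826043
```

View pics/s7.png

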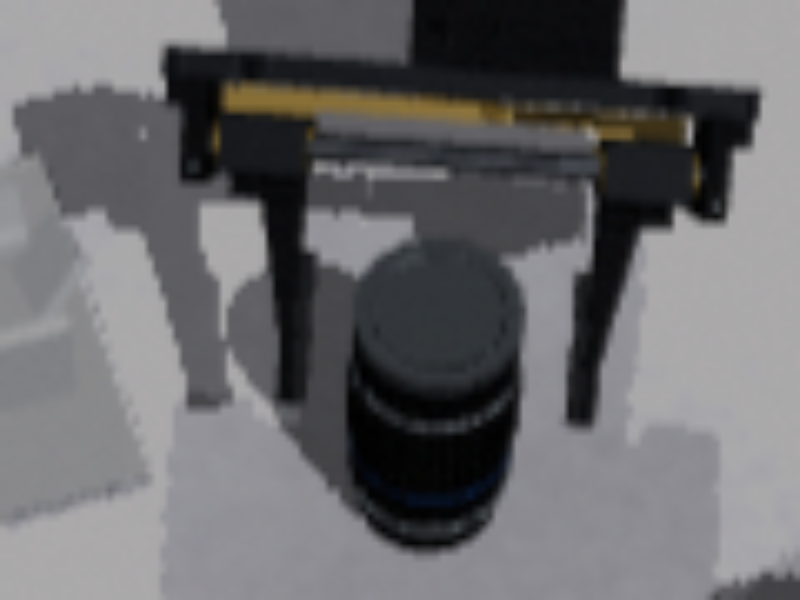

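>>> play_rows(motion=[[[-10,0,0],[0,0,0],1],[[-30,0,0],[0,0,0],1],[[-55,0,0],[0,0,0],1],[[-80,0,0],[0,0,0],1],[[-105,0,-20],[0,0,0],1],[[-115,0,-50],[0,-7,0],1],[[-120,0,-90],[0,-15,0],1],[[-120,0,-120],[0,-23,0],1]])

```text
time_s: 9.55
position: [0.5028, 0.0823, 0.1924]
tcp_rot: [[0.544, 0.623, -0.562], [0.467, -0.781, -0.414], [-0.697, -0.038, -0.716]]
force: [-1.0, 0.5, -0.2]
opening: 1.002
```

Run:
```python
from h import *
st=bot.read_state();print(st["position"],st["force"],st["joint_positions"]);
print(delta([.51,.07,.25],down(-54)))
s=bot.capture("scene");cv2.imwrite("pics/s8.png",cv2.resize(s["img"][140:320,240:480],(800,600)))
c=bot.capture("top");cv2.imwrite("pics/t8.png",cv2.resize(c["img"][180:300,190:350],(800,600)))
```

```text
[0.5028 0.0823 0.1924] [-1.029   0.4886 -0.2093] [-29.1302  25.1284 128.2113  82.2691  42.788  -48.685 ]
(array([-41.9126,  11.9353, -40.2164]), array([  1.5781, -45.7239,   3.0676]))
```

View pics/s8.png

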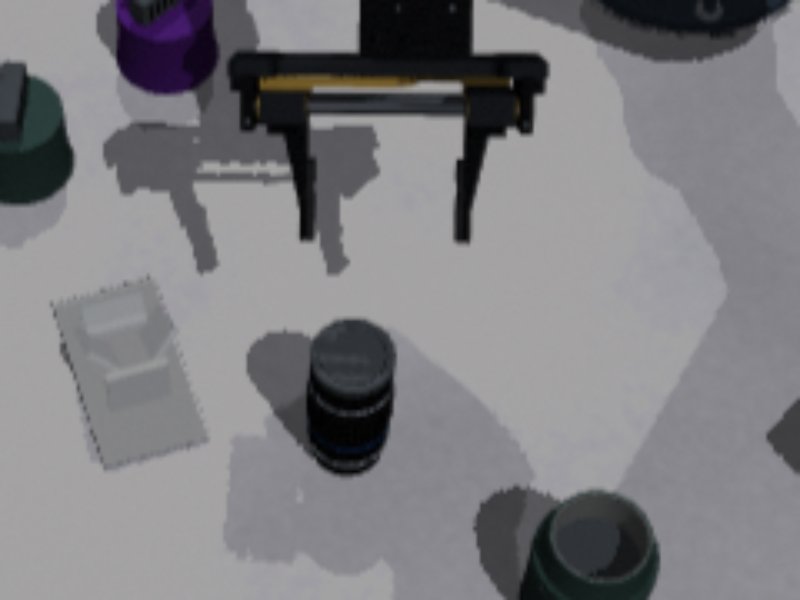

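View pics/t8.png

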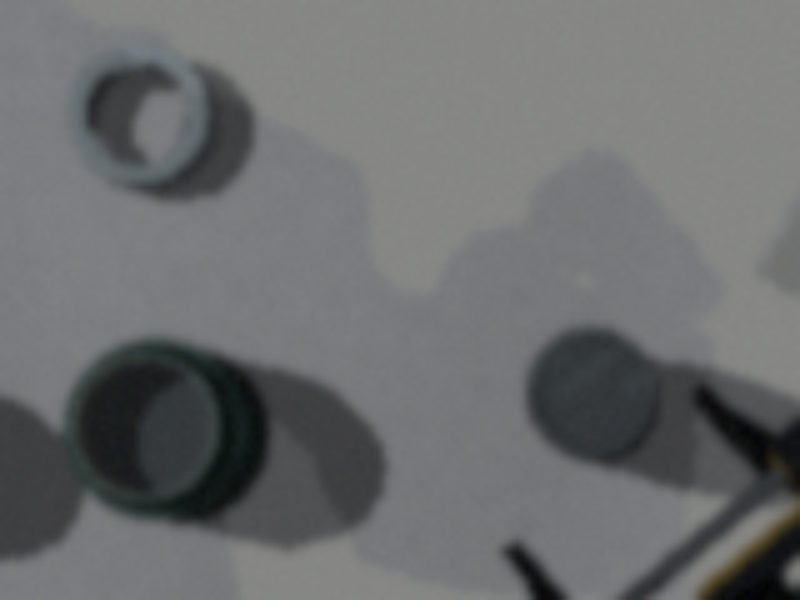

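Run:
```python
from h import *
c=bot.capture("top");s=bot.capture("scene")
print(plane(c,308.8,258.8,.12),plane(s,345.9,247.1,.12),plane(c,219.8,266.2,.098))
print(delta([.54,.095,.26],down(-54)))
```

```text
[0.5433 0.0921 0.12  ] [0.5471 0.0972 0.12  ] [0.5329 0.2838 0.098 ]
(array([-21.5665,  11.0534, -74.6897]), array([  1.7668, -45.9198,   3.0225]))
```

>>> play_rows(motion=[[[-10,0,-15],[0,-7,0],1],[[-18,2,-30],[0,-15,1],1],[[-22,4,-45],[1,-23,1],1],[[-22,6,-55],[1,-30,2],1],[[-22,8,-65],[1,-38,2],1],[[-22,11,-75],[1.8,-45.9,3],1],[[-22,11,-75],[1.8,-45.9,3],1],[[-22,11,-75],[1.8,-45.9,3],1]])

```text
time_s: 10.55
position: [0.5402, 0.0932, 0.2592]
tcp_rot: [[0.039, 0.592, -0.805], [0.048, -0.806, -0.59], [-0.998, -0.016, -0.059]]
force: [-1.2, 0.3, -0.7]
opening: 1.001
```

Run:
```python
from h import *
st=bot.read_state();print(st["position"],st["joint_positions"],np.abs(st["qvel"]).max(),delta([.54,.095,.26],down(-54)))
w=bot.capture("wrist");cv2.imwrite("pics/w9.png",w["img"]);np.savez("w9.npz",**{k:w[k] for k in("mtx","rvec","tvec")})
```

```text
[0.5402 0.0932 0.2592] [-3.529  20.7376 92.6159  3.1738 64.6376 48.89  ] 94.05735375218 (array([-0.7266, -1.5896, -0.9277]), array([ 0.2714, -3.4021,  0.9051]))
```

View pics/w9.png

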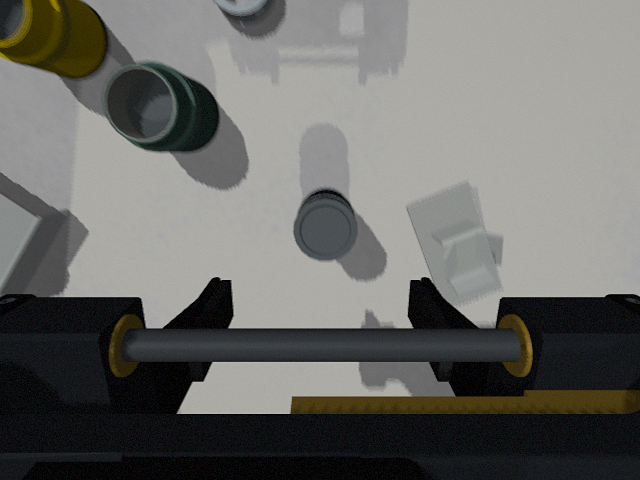

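>>> play_rows(motion=[[[0,0,0],[0,0,0],1],[[0,0,0],[0,0,0],1],[[0,0,0],[0,0,0],1]])

```text
time_s: 10.9
position: [0.5385, 0.0938, 0.2584]
tcp_rot: [[0.04, 0.592, -0.805], [0.053, -0.805, -0.59], [-0.998, -0.019, -0.064]]
force: [-0.1, 0.2, -0.3]
opening: 1.002
```

Run:
```python
from h import *
st=bot.read_state();print(st["position"],st["tcp_rot"],np.abs(st["qvel"]).max(),delta([.54,.095,.26],down(-54)))
w=bot.capture("wrist");im=w["img"]
cv2.imwrite("pics/w10.png",im);np.savez("w9.npz",**{k:w[k] for k in("mtx","rvec","tvec")})
a=cv2.resize(im[180:270,270:390],(400,300),interpolation=cv2.INTER_CUBIC);b=cv2.resize(im[40:160,90:250],(400,300),interpolation=cv2.INTER_CUBIC)
cv2.imwrite("pics/w10c.png",cv2.convertScaleAbs(np.hstack([a,b]),alpha=1.5))
```

```text
[0.5385 0.0938 0.2584] [[ 0.0403  0.5925 -0.8046]
 [ 0.0534 -0.8054 -0.5904]
 [-0.9978 -0.0192 -0.0641]] 0.6875218661210339 (array([-1.5039, -0.1157, -2.057 ]), array([ 0.305 , -3.6733,  1.1109]))
```

View pics/w10c.png

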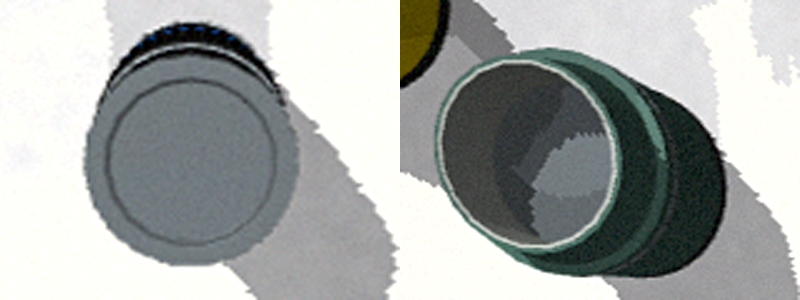

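Run:
```python
from h import *
w=dict(np.load("w9.npz"))
L=plane(w,327.2,228.1,.12);M=plane(w,141.3,101.1,.098);print("lens",L,"mouth",M)
T=np.array([L[0],L[1],.16]);print(delta(T,down(-54)));T[2]=.096;print(delta(T,down(-54)))
```

```text
lens [0.5442 0.094  0.12  ] mouth [0.5347 0.2861 0.098 ]
(array([98.8887,  4.6844,  2.0142]), array([ 0.2844, -3.7172,  1.053 ]))
(array([162.7432,   5.8493,   6.1661]), array([ 0.2844, -3.7172,  1.053 ]))
```

>>> play_rows(motion=[[[30,4,2],[0.3,-3.7,1.1],1],[[65,5,2],[0.3,-3.7,1.1],1],[[99,5,2],[0.3,-3.7,1.1],1],[[125,5,4],[0.3,-3.7,1.1],1],[[145,6,5],[0.3,-3.7,1.1],1],[[158,6,6],[0.3,-3.7,1.1],1],[[164,6,6],[0.3,-3.7,1.1],1],[[164,6,6],[0.3,-3.7,1.1],1]])

```text
time_s: 11.75
position: [0.5463, 0.0944, 0.0958]
tcp_rot: [[0.003, 0.588, -0.809], [-0.002, -0.809, -0.588], [-1.0, 0.003, -0.001]]
force: [-0.0, -0.6, -0.8]
opening: 1.003
```

Run:
```python
from h import *
st=bot.read_state();print(st["position"],st["force"],np.abs(st["qvel"]).max(),delta([.5442,.094,.095],down(-54)))
w=bot.capture("wrist");cv2.imwrite("pics/w11.png",w["img"])
s=bot.capture("scene");cv2.imwrite("pics/s11.png",cv2.resize(s["img"][170:290,280:440],(800,600)))
```

```text
[0.5463 0.0944 0.0958] [-0.0265 -0.5719 -0.8123] 1.309390653096774 (array([ 0.7546, -0.9141,  1.9378]), array([ 0.0212, -0.085 , -0.1714]))
```

View pics/w11.png

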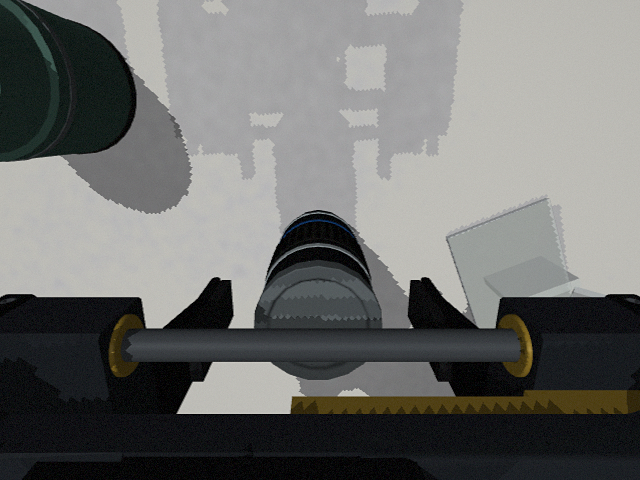

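View pics/s11.png

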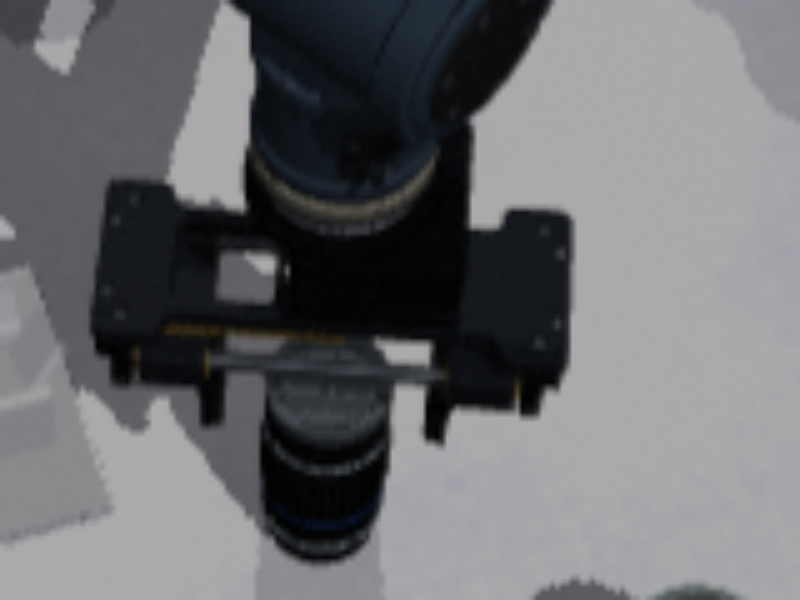

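>>> play_rows(motion=[[[0.7,-0.5,2],[0,0,0],1],[[0.7,-0.5,2],[0,0,0],0.7],[[0.7,-0.5,2],[0,0,0],0.66],[[0.7,-0.5,2],[0,0,0],0],[[0.7,-0.5,2],[0,0,0],0],[[0.7,-0.5,2],[0,0,0],0],[[0.7,-0.5,2],[0,0,0],0],[[0.7,-0.5,2],[0,0,0],0]])

```text
time_s: 12.65
position: [0.5447, 0.0941, 0.0954]
tcp_rot: [[0.004, 0.589, -0.808], [-0.002, -0.808, -0.589], [-1.0, 0.004, -0.002]]
force: [-1.3, 0.5, 1.3]
opening: 0.635
```

>>> play_rows(motion=[[[-5,0,0],[0,0,0],0],[[-18,0,0],[0,0,0],0],[[-40,0,0],[0,0,0],0],[[-65,0,0],[0,0,0],0],[[-90,0,0],[0,0,0],0],[[-110,0,0],[0,0,0],0],[[-125,0,0],[0,0,0],0],[[-130,0,0],[0,0,0],0]])

```text
time_s: 13.45
position: [0.545, 0.0943, 0.2276]
tcp_rot: [[0.008, 0.589, -0.808], [-0.002, -0.808, -0.589], [-1.0, 0.006, -0.005]]
force: [0.2, -0.3, -4.4]
opening: 0.637
```

Run:
```python
from h import *
st=bot.read_state();print(st["position"],st["force"],st["opening"],delta([.5345,.286,.225],down(-54)),delta([.5345,.286,.225],down(-75)))
w=bot.capture("wrist");cv2.imwrite("pics/w12.png",w["img"])
```

```text
[0.545  0.0943 0.2276] [ 0.2452 -0.2795 -4.3549] 0.637250233590376 (array([   2.1343, -161.1617, -104.433 ]), array([ 0.0697, -0.2806, -0.346 ])) (array([   2.1343, -161.1617, -104.433 ]), array([21.0696, -0.3409, -0.2907]))
```

View pics/w12.png

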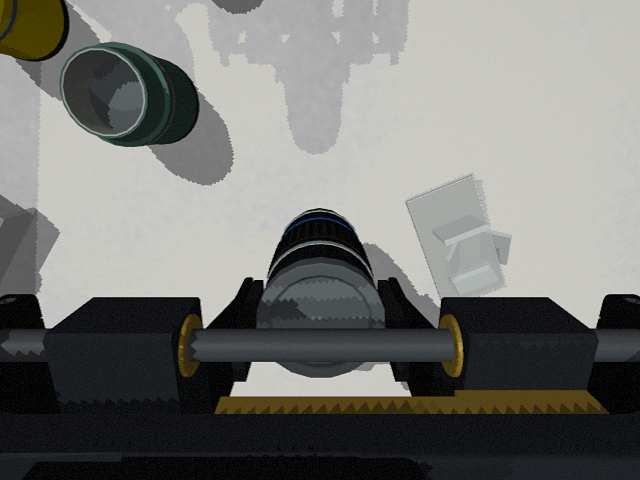

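>>> play_rows(motion=[[[0,-15,-10],[0,0,0],0],[[0,-40,-26],[0,0,0],0],[[0,-70,-45],[0,0,0],0],[[0,-100,-65],[0,0,0],0],[[0,-130,-84],[0,-0.2,-0.3],0],[[0,-150,-97],[0,-0.3,-0.3],0],[[0,-161,-104.5],[0,-0.3,-0.3],0],[[0,-161,-104.5],[0,-0.3,-0.3],0]])

```text
time_s: 14.3
position: [0.5331, 0.2871, 0.224]
tcp_rot: [[-0.005, 0.591, -0.807], [-0.001, -0.807, -0.591], [-1.0, -0.002, 0.005]]
force: [-1.0, -0.6, -5.0]
opening: 0.64
```

Run:
```python
from h import *
st=bot.read_state();print(st["position"],st["force"],st["opening"],delta([.5345,.286,.225],down(-54)))
w=bot.capture("wrist");cv2.imwrite("pics/w13.png",w["img"])
s=bot.capture("scene");cv2.imwrite("pics/s13.png",cv2.resize(s["img"][210:345,340:520],(800,600),interpolation=cv2.INTER_CUBIC))
t=bot.capture("top");cv2.imwrite("pics/t13.png",cv2.resize(t["img"][210:300,170:290],(800,600),interpolation=cv2.INTER_CUBIC))
```

```text
[0.5331 0.2871 0.224 ] [-0.9791 -0.626  -4.9885] 0.6396656866885077 (array([-1.0362,  1.6879, -0.4371]), array([0.2028, 0.266 , 0.1162]))
```

View pics/w13.png

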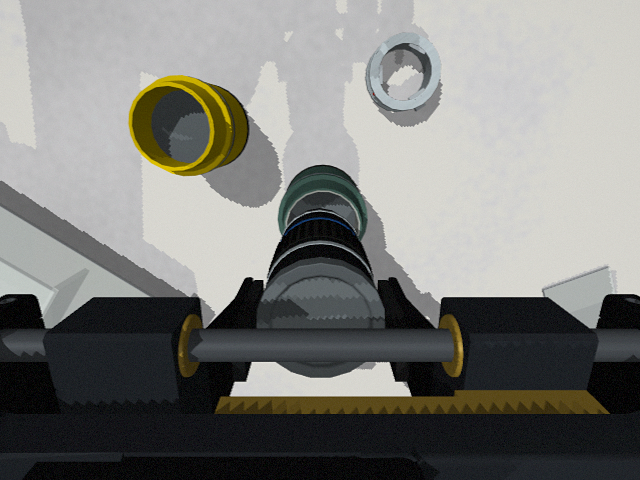

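View pics/s13.png

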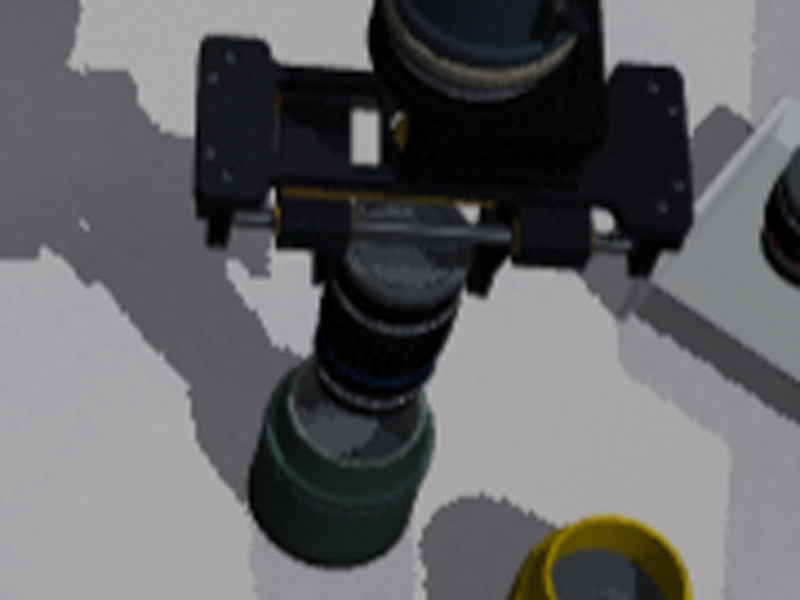

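View pics/t13.png

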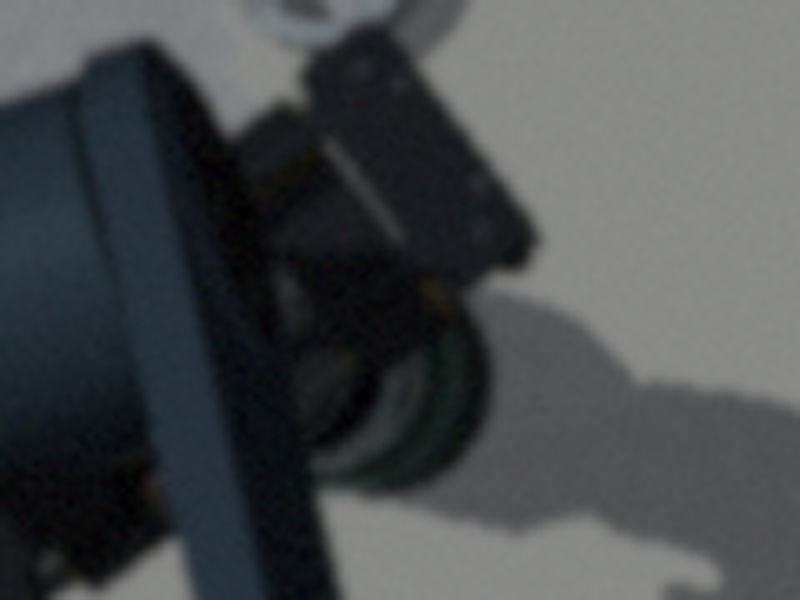

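Run:
```python
import cv2,numpy as np
im=cv2.imread('pics/w13.png')
c=cv2.resize(im[155:305,240:400],(800,750)[:2],interpolation=cv2.INTER_CUBIC);cv2.imwrite('pics/w13c.png',cv2.convertScaleAbs(c[:600],alpha=2))
```

```text
(no output)
```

View pics/w13c.png

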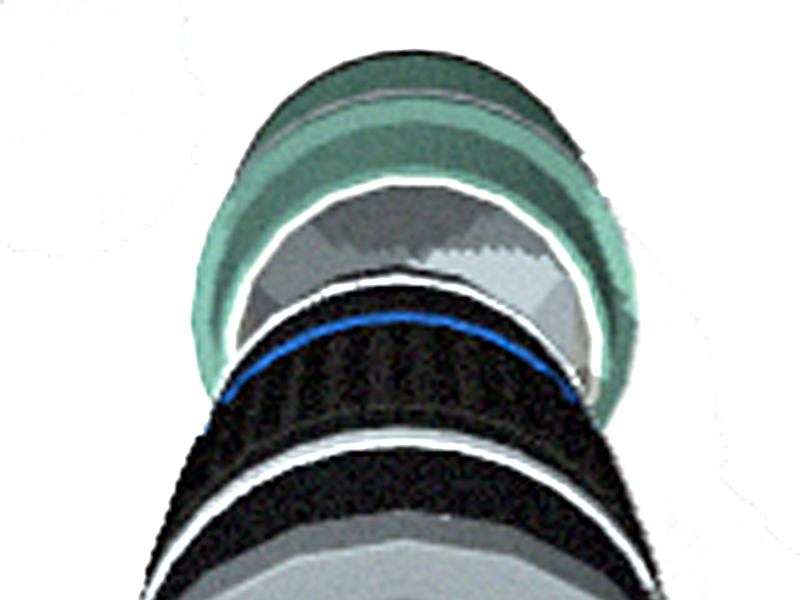

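Run:
```python
from h import *
w=bot.capture("wrist");st=bot.read_state();T=st["position"];R=st["tcp_rot"]
h=-R[:,2].copy();h[2]=0
f=lambda x,y:(240+x/5,155+y/5)
for n,p in [("white",31.),]:
  top=plane(w,*f(413,180),.098);l=plane(w,*f(228,335),.098);r=plane(w,*f(604,350),.098)
  print("rim far",R.T@(top-T)*1e3,"l",R.T@(l-T)*1e3,"r",R.T@(r-T)*1e3, np.linalg.norm(l-r))
zf=T[2]+.0245
for q in [(320,377.5),(256,320),(384,320)]: print("lensfront",R.T@(plane(w,*q,zf)-T)*1e3)
print(T,(plane(w,*f(413,180),.098)-.031*h))
# predicted mouth
M=np.array([.5347,.2861,.098]);print("mouth pred in tool",R.T@(M-T)*1e3, proj(w,M))
for M in ([.5345,.286,.098],):
  ang=np.linspace(0,2*np.pi,361);C=np.array(M)+np.c_[np.cos(ang),np.sin(ang),0*ang]*.0295;p=proj(w,C);print((p.min(0)-[240,155])*5,(p.max(0)-[240,155])*5)
```

```text
rim far [126.5254   1.5737 -29.8437] l [126.6716 -28.7696  -4.1428] r [126.6172  33.1187  -1.6653] 0.061937936159578585
lensfront [-24.3728  -0.2758  28.6518]
lensfront [-24.4733 -27.581   -0.4929]
lensfront [-24.5314  26.9732  -0.594 ]
[0.534  0.2844 0.2247] [0.5334 0.2822 0.098 ]
mouth pred in tool [126.6509  -0.7883  -2.1559] [[319.6394 224.3749]]
[218.8592 170.1033] [577.1494 516.0428]
```

>>> play_rows(motion=[[[3,1,0.3],[0,0.2,0.1],0],[[8,2.4,0.5],[0,0.2,0.1],0],[[14,2.4,0.5],[0,0.2,0.1],0],[[20,2.4,0.5],[0,0.2,0.1],0],[[22,2.4,0.5],[0,0.2,0.1],0],[[22,2.4,0.5],[0,0.2,0.1],0]])

```text
time_s: 15.1
position: [0.5345, 0.2836, 0.2022]
tcp_rot: [[-0.001, 0.589, -0.808], [-0.0, -0.808, -0.589], [-1.0, -0.0, 0.001]]
force: [0.0, -0.7, -4.0]
opening: 0.639
```

Run:
```python
from h import *
st=bot.read_state();print(st["position"],st["force"],st["tcp_rot"])
w=bot.capture("wrist");im=w["img"]
c=cv2.resize(im[155:275,240:400],(800,600),interpolation=cv2.INTER_CUBIC);cv2.imwrite('pics/w14c.png',cv2.convertScaleAbs(c,alpha=2))
s=bot.capture("scene");cv2.imwrite("pics/s14.png",cv2.convertScaleAbs(cv2.resize(s["img"][240:345,370:510],(800,600),interpolation=cv2.INTER_CUBIC),alpha=1.8))
```

```text
[0.5345 0.2836 0.2022] [ 0.0027 -0.6559 -4.0314] [[-0.001   0.5887 -0.8083]
 [-0.0005 -0.8083 -0.5887]
 [-1.     -0.0002  0.0011]]
```

View pics/w14c.png

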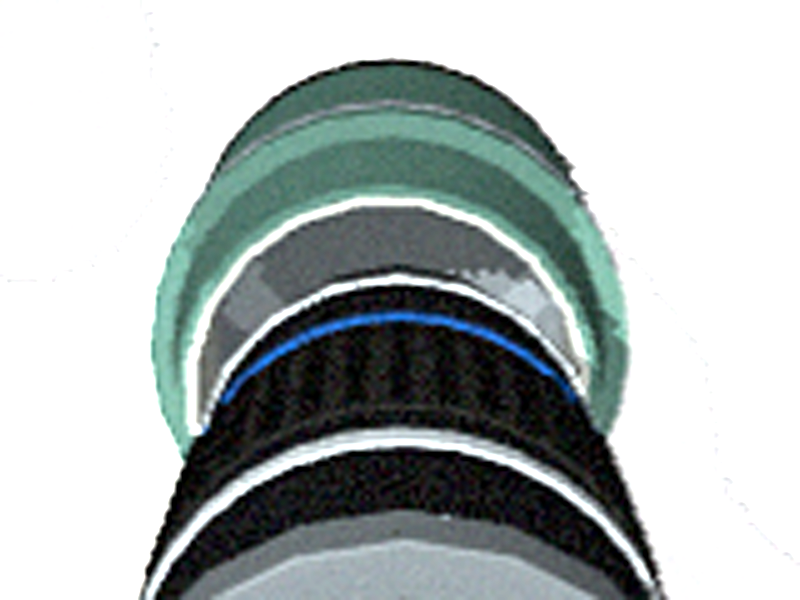

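View pics/s14.png

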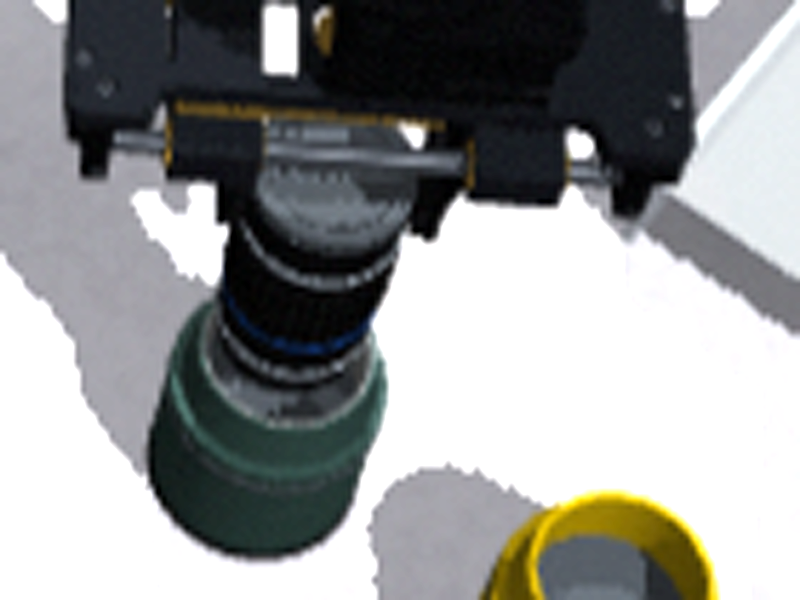

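Run:
```python
from h import *
w=bot.capture("wrist");st=bot.read_state();print(st["position"],np.abs(st["qvel"]).max())
c=cv2.resize(w["img"][155:275,240:400],(800,600),interpolation=cv2.INTER_CUBIC);cv2.imwrite('pics/w15c.png',cv2.convertScaleAbs(c,alpha=2))
Rc=cv2.Rodrigues(w["rvec"])[0];o=-Rc.T@w["tvec"].ravel()
# tool frame from camera pose using fixed mount
Rct=np.array([[.0011,-.2936,.9559],[1,.0004,-.001],[-.0001,.9559,.2936]])
Rt=Rc.T@Rct.T; Tt=o-Rt@np.array([-.1621,.0005,-.0797]);print("tool from cam",Tt,Rt[:,0])
```

```text
[0.5351 0.2838 0.2031] 0.22071073292398796
tool from cam [0.5347 0.284  0.2029] [ 0.001   0.0001 -1.    ]
```

View pics/w15c.png

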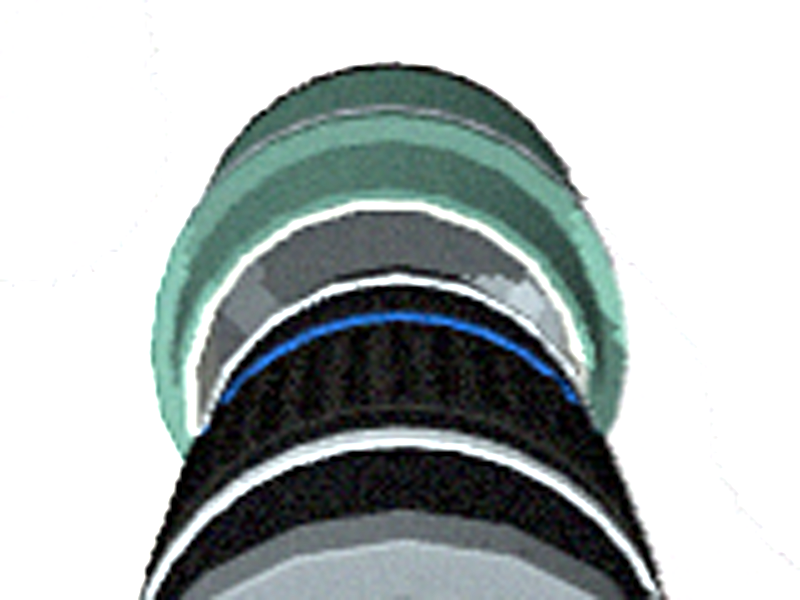

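Run:
```python
from h import *
w=bot.capture("wrist");st=bot.read_state();T=st["position"];R=st["tcp_rot"]
f=lambda x,y:(240+x/5,155+y/5)
for p in [(395,203),(190,390),(588,370)]: print((R.T@(plane(w,*f(*p),.098)-T)*1e3))
print("lens");zf=T[2]+.0245
for q in [(320,377.5),(256,320),(384,320)]: print("lensfront",R.T@(plane(w,*q,zf)-T)*1e3)
# chamfer: lens rings top points: white ring near rear
```

```text
[105.2601  -1.027  -30.1743]
[105.2161 -32.5496  -1.1435]
[105.2499  28.5065  -4.352 ]
lens
lensfront [-24.5278  -0.0994  28.5257]
lensfront [-24.5132 -27.4023  -0.5489]
lensfront [-24.4858  27.1974  -0.5716]
```

>>> play_rows(motion=[[[0,-1.9,0],[0,0,0],0],[[3,-1.9,0],[0,0,0],0],[[8,-1.9,0],[0,0,0],0],[[14,-1.9,0],[0,0,0],0],[[18,-1.9,0],[0,0,0],0],[[18,-1.9,0],[0,0,0],0],[[18,-1.9,0],[0,0,0],0]])

```text
time_s: 16.0
position: [0.5337, 0.2852, 0.1847]
tcp_rot: [[0.0, 0.589, -0.808], [-0.0, -0.808, -0.589], [-1.0, 0.0, 0.0]]
force: [-0.5, 0.0, -4.1]
opening: 0.636
```

Run:
```python
from h import *
st=bot.read_state();print(st["position"],st["force"],np.abs(st["qvel"]).max())
w=bot.capture("wrist");im=w["img"]
c=cv2.resize(im[155:275,240:400],(800,600),interpolation=cv2.INTER_CUBIC);cv2.imwrite('pics/w16c.png',cv2.convertScaleAbs(c,alpha=2))
```

```text
[0.5337 0.2852 0.1847] [-0.5404  0.0393 -4.0934] 0.593452771969701
```

View pics/w16c.png

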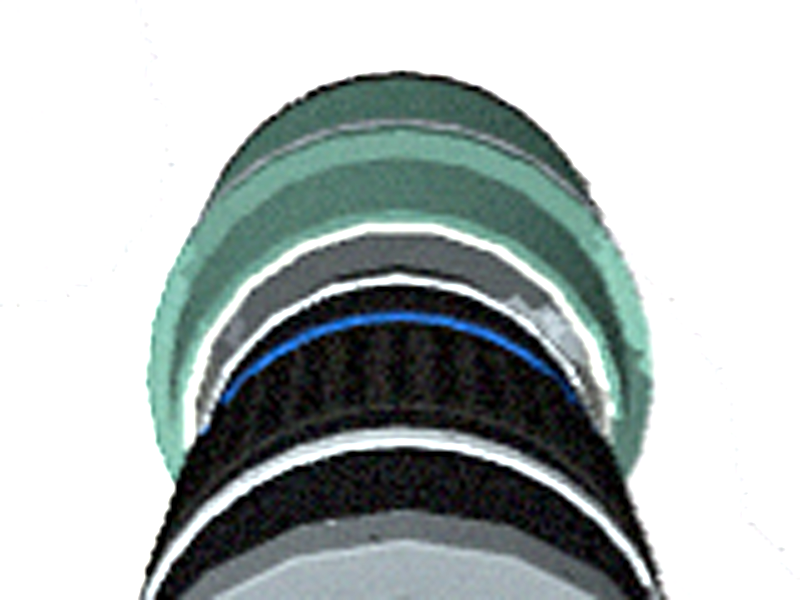

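Run:
```python
from h import *
w=bot.capture("wrist");st=bot.read_state();T=st["position"];R=st["tcp_rot"]
f=lambda x,y:(240+x/5,155+y/5)
for p in [(402,225),(187,410),(617,410)]: print((R.T@(plane(w,*f(*p),.098)-T)*1e3))
```

```text
[ 87.1419   0.0112 -30.374 ]
[ 87.1075 -30.8729  -3.4193]
[87.1357 30.9073 -3.4371]
```

>>> play_rows(motion=[[[3,0,0],[0,0,0],0],[[6,0,0],[0,0,0],0],[[9,0,0],[0,0,0],0],[[12,0,0],[0,0,0],0],[[12,0,0],[0,0,0],0]])

```text
time_s: 16.6
position: [0.534, 0.2853, 0.173]
tcp_rot: [[0.001, 0.589, -0.808], [0.0, -0.808, -0.589], [-1.0, 0.0, -0.001]]
force: [0.1, 0.1, -3.1]
opening: 0.639
```

>>> play_rows(motion=[[[2,0,0],[0,0,0],0],[[4,0,0],[0,0,0],0],[[6,0,0],[0,0,0],0],[[8,0,0],[0,0,0],0],[[10,0,0],[0,0,0],0],[[10,0,0],[0,0,0],0]])

```text
time_s: 17.2
position: [0.5337, 0.2852, 0.1623]
tcp_rot: [[0.0, 0.589, -0.808], [-0.0, -0.808, -0.589], [-1.0, 0.0, 0.0]]
force: [1.3, 0.9, -5.1]
opening: 0.636
```

>>> play_rows(motion=[[[3,0,0],[0,0,0],0],[[6,0,0],[0,0,0],0],[[9,0,0],[0,0,0],0],[[12,0,0],[0,0,0],0],[[15,0,0],[0,0,0],0],[[15,0,0],[0,0,0],0]])

```text
time_s: 17.8
position: [0.5337, 0.2852, 0.1474]
tcp_rot: [[0.0, 0.589, -0.808], [-0.0, -0.808, -0.589], [-1.0, 0.0, -0.0]]
force: [2.1, 1.6, -6.4]
opening: 0.637
```

>>> play_rows(motion=[[[0,0,-0.5],[0,0,0],0],[[3,0,-0.5],[0,0,0],0],[[6,0,-0.5],[0,0,0],0],[[9,0,-0.5],[0,0,0],0],[[12,0,-0.5],[0,0,0],0],[[12,0,-0.5],[0,0,0],0]])

```text
time_s: 18.4
position: [0.534, 0.2854, 0.1354]
tcp_rot: [[-0.0, 0.589, -0.808], [-0.0, -0.808, -0.589], [-1.0, 0.0, 0.0]]
force: [0.9, 1.2, -5.4]
opening: 0.637
```

Run:
```python
from h import *
for i in range(1):
    st=bot.read_state();print(st["position"],st["force"],st["moment"])
w=bot.capture("wrist");im=w["img"]
c=cv2.resize(im[155:275,240:400],(800,600),interpolation=cv2.INTER_CUBIC);cv2.imwrite('pics/w17c.png',cv2.convertScaleAbs(c,alpha=2))
s=bot.capture("scene");cv2.imwrite("pics/s17.png",cv2.convertScaleAbs(cv2.resize(s["img"][240:345,370:510],(800,600),interpolation=cv2.INTER_CUBIC),alpha=1.8))
```

```text
[0.534  0.2854 0.1354] [ 0.8793  1.1686 -5.3522] [ 0.2145 -0.3075 -0.0177]
```

View pics/w17c.png

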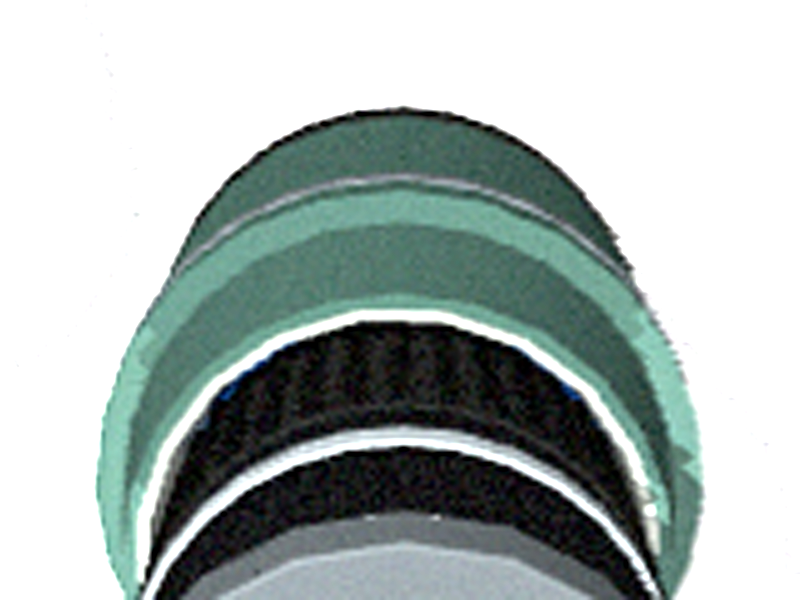

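View pics/s17.png

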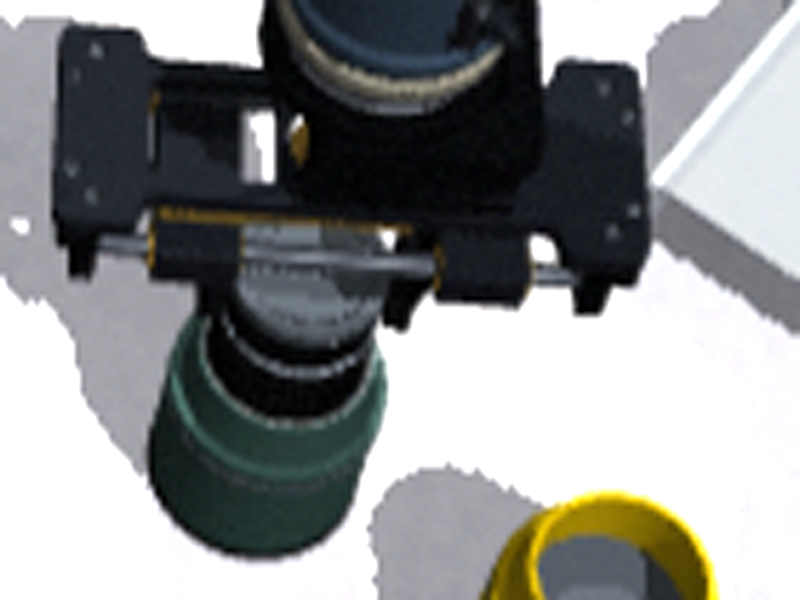

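>>> play_rows(motion=[[[3,0,-0.2],[0,0,0],0],[[6,0,-0.3],[0,0,0],0],[[9,0,-0.3],[0,0,0],0],[[12,0,-0.3],[0,0,0],0],[[15,0,-0.3],[0,0,0],0],[[15,0,-0.3],[0,0,0],0]])

```text
time_s: 19.1
position: [0.5342, 0.2856, 0.1204]
tcp_rot: [[-0.0, 0.589, -0.808], [-0.0, -0.808, -0.589], [-1.0, 0.0, 0.0]]
force: [-0.5, 1.5, -5.1]
opening: 0.64
```

>>> play_rows(motion=[[[3,0,0],[0,0,0],0],[[6,0,0],[0,0,0],0],[[9,0,0],[0,0,0],0],[[12,0,0],[0,0,0],0],[[12,0,0],[0,0,0],0]])

```text
time_s: 19.6
position: [0.5343, 0.2856, 0.1084]
tcp_rot: [[-0.0, 0.589, -0.808], [-0.0, -0.808, -0.589], [-1.0, 0.0, 0.0]]
force: [0.9, 1.1, -5.7]
opening: 0.639
```

>>> play_rows(motion=[[[1,0,0],[0,0,0],0],[[2,0,0],[0,0,0],0],[[3,0,0],[0,0,0],0],[[3.5,0,0],[0,0,0],0],[[3.5,0,0],[0,0,0],0]])

```text
time_s: 20.1
position: [0.5344, 0.2857, 0.1054]
tcp_rot: [[0.0, 0.589, -0.808], [-0.0, -0.808, -0.589], [-1.0, 0.0, -0.0]]
force: [0.6, -0.6, -3.8]
opening: 0.63
```

>>> play_rows(motion=[[[0.7,0,0],[0,0,0],0],[[0.7,0,0],[0,0,0],0],[[1.4,0,0],[0,0,0],0],[[1.4,0,0],[0,0,0],0]])

```text
time_s: 20.5
position: [0.5345, 0.2857, 0.104]
tcp_rot: [[0.0, 0.589, -0.808], [-0.0, -0.808, -0.589], [-1.0, 0.0, -0.0]]
force: [0.3, 0.1, -5.0]
opening: 0.632
```

>>> play_rows(motion=[[[0.6,0,0],[0,0,0],0],[[0.6,0,0],[0,0,0],0],[[1.2,0,0],[0,0,0],0],[[1.2,0,0],[0,0,0],0]])

```text
time_s: 20.9
position: [0.5345, 0.2858, 0.1035]
tcp_rot: [[0.001, 0.589, -0.808], [0.0, -0.808, -0.589], [-1.0, 0.0, -0.001]]
force: [-1.2, 0.6, 1.7]
opening: 0.636
```

>>> play_rows(motion=[[[0,0,0],[0,0,0],0.7],[[0,0,0],[0,0,0],0.8],[[0,0,0],[0,0,0],0.95],[[0,0,0],[0,0,0],1],[[0,0,0],[0,0,0],1],[[-10,0,0],[0,0,0],1],[[-35,0,0],[0,0,0],1],[[-70,0,0],[0,0,0],1]])

```text
time_s: 21.7
position: [0.5332, 0.2852, 0.1724]
tcp_rot: [[-0.004, 0.589, -0.808], [-0.001, -0.808, -0.589], [-1.0, -0.001, 0.004]]
force: [0.8, -0.4, -0.4]
opening: 0.997
```

Run:
```python
from h import *
st=bot.read_state();print(st["position"],st["force"],delta([.53,-.2,.25],down(-52)),delta([.534,.2857,.25],down(-54)))
s=bot.capture("scene");cv2.imwrite("pics/s18.png",cv2.convertScaleAbs(cv2.resize(s["img"][240:345,370:510],(800,600),interpolation=cv2.INTER_CUBIC),alpha=1.8))
```

```text
[0.5332 0.2852 0.1724] [ 0.8208 -0.4186 -0.4194] (array([-76.8835, 390.2997, 288.4094]), array([-1.9448,  0.2127,  0.0626])) (array([-77.5601,  -0.0106,  -0.6891]), array([0.0552, 0.2138, 0.0589]))
```

View pics/s18.png

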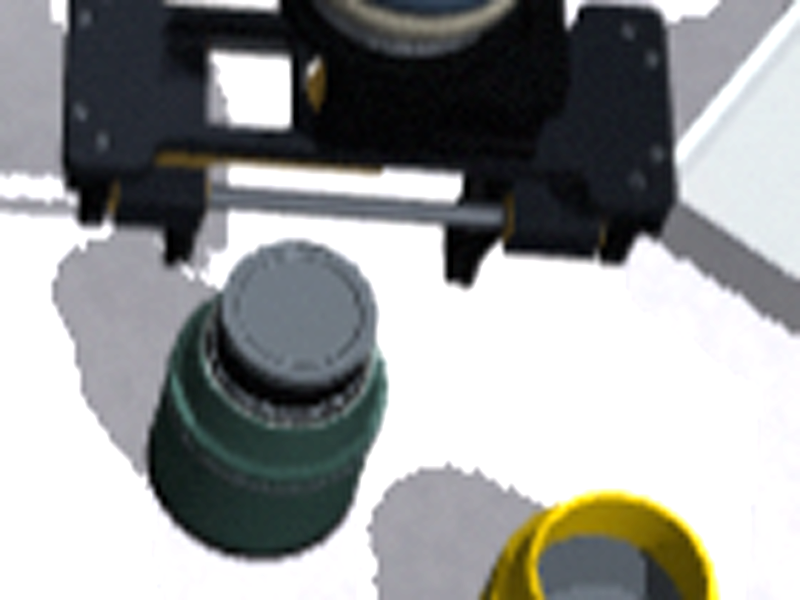

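>>> play_rows(motion=[[[-30,0,0],[0,0,0],1],[[-60,32,24],[0,0,0],1],[[-77,68,50],[-1,0,0],1],[[-77,106,78],[-2,0.2,0],1],[[-77,144,106],[-2,0.2,0],1],[[-77,182,134],[-2,0.2,0],1],[[-77,220,162],[-2,0.2,0],1],[[-77,256,189],[-2,0.2,0],1]])

```text
time_s: 22.55
position: [0.5323, -0.0346, 0.2508]
tcp_rot: [[0.005, 0.616, -0.787], [0.001, -0.787, -0.616], [-1.0, 0.002, -0.005]]
force: [0.5, -0.2, 0.2]
opening: 1.001
```

Run:
```python
from h import *
print(delta([.52,-.235,.25],down(-51.5)))
```

```text
(array([  0.4654, 150.2454, 133.2339]), array([-0.4442, -0.2757, -0.1089]))
```

>>> play_rows(motion=[[[0,30,27],[-0.4,0,0],1],[[0,66,58],[-0.4,0,0],1],[[0,100,88],[-0.4,0,0],1],[[0,130,115],[-0.4,0,0],1],[[0,150,133],[-0.4,0,0],1],[[0,150,133],[-0.4,0,0],1],[[0,150,133],[-0.4,0,0],1]])

```text
time_s: 23.25
position: [0.5199, -0.2328, 0.2497]
tcp_rot: [[0.003, 0.621, -0.784], [0.003, -0.784, -0.621], [-1.0, 0.0, -0.004]]
force: [0.0, 0.9, 0.9]
opening: 0.997
```

Run:
```python
from h import *
st=bot.read_state();print(st["position"],st["tcp_rot"],np.abs(st["qvel"]).max())
w=bot.capture("wrist");cv2.imwrite("pics/w20.png",w["img"]);np.savez("w20.npz",**{k:w[k] for k in("mtx","rvec","tvec")})
im=w["img"];cv2.imwrite("pics/w20c.png",cv2.convertScaleAbs(cv2.resize(im[165:285,240:400],(800,600),interpolation=cv2.INTER_CUBIC),alpha=2))
```

```text
[ 0.5199 -0.2328  0.2497] [[ 0.0035  0.6209 -0.7839]
 [ 0.0026 -0.7839 -0.6209]
 [-1.      0.0001 -0.0043]] 1.9265625764073948
```

View pics/w20.png

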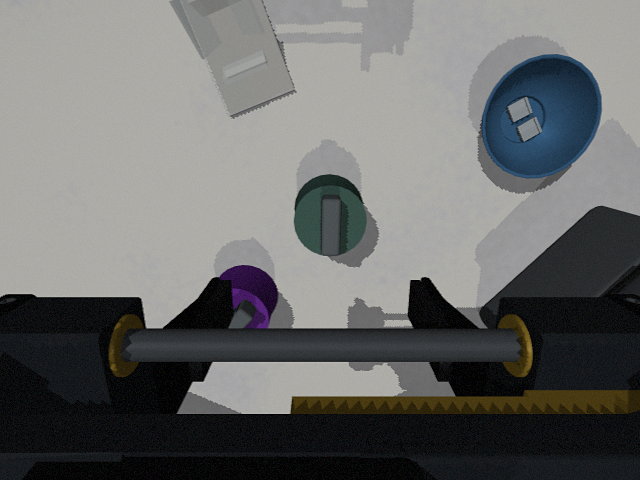

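View pics/w20c.png

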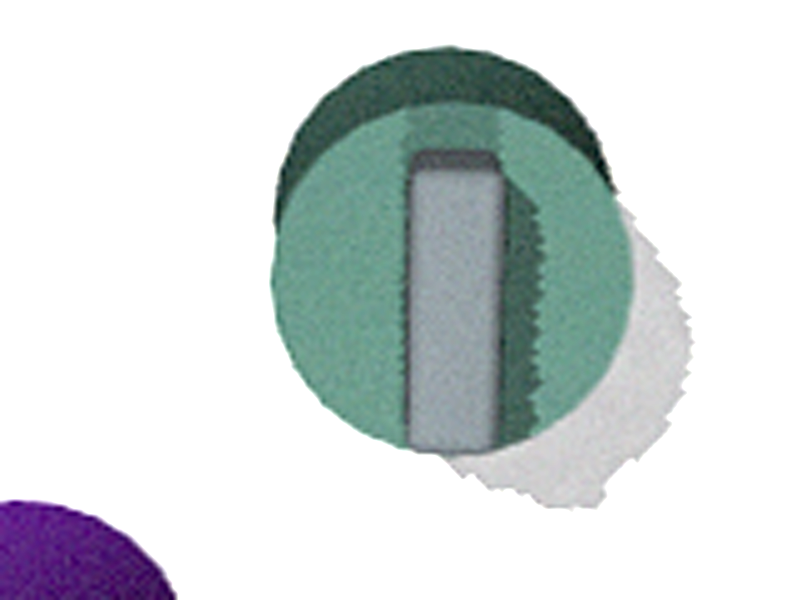

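Run:
```python
from h import *
w=dict(np.load("w20.npz"));f=lambda x,y:(240+x/5,165+y/5)
c=plane(w,*f(455,309),.086);a=plane(w,*f(453.5,450),.086);b=plane(w,*f(456.5,168),.086);d=b-a
hd=np.degrees(np.arctan2(d[1],d[0]));print(c,hd,np.linalg.norm(d))
# cap top circle check
l=plane(w,*f(272,280),.06);r=plane(w,*f(634,280),.06);print((l+r)/2,np.linalg.norm(l-r))
R=down(hd-90)
for z in (.11,.064): print(delta([c[0],c[1],z],R))
```

```text
[ 0.5187 -0.2463  0.086 ] 38.29110593781546 0.05443684274958263
[ 0.5181 -0.2472  0.06  ] 0.07248105865408151
(array([139.6001,  10.6213,  10.4691]), array([ 0.1692, -0.2431,  0.0163]))
(array([185.5997,  10.634 ,  10.6642]), array([ 0.1692, -0.2431,  0.0163]))
```

>>> play_rows(motion=[[[30,8,8],[0,-0.2,0],1],[[65,10.5,10.5],[0,-0.2,0],1],[[100,10.5,10.5],[0,-0.2,0],1],[[130,10.5,10.5],[0,-0.2,0],1],[[155,10.5,10.5],[0,-0.2,0],1],[[172,10.5,10.5],[0,-0.2,0],1],[[182,10.5,10.5],[0,-0.2,0],1],[[182,10.5,10.5],[0,-0.2,0],1]])

```text
time_s: 24.1
position: [0.5186, -0.2452, 0.0665]
tcp_rot: [[-0.002, 0.623, -0.782], [0.002, -0.782, -0.623], [-1.0, -0.002, 0.0]]
force: [-0.2, 0.9, 0.1]
opening: 1.002
```

Run:
```python
from h import *
st=bot.read_state();print(st["position"],st["force"],np.abs(st["qvel"]).max(),delta([.5186,-.2465,.064],down(-51.7)))
w=bot.capture("wrist");cv2.imwrite("pics/w21.png",w["img"])
```

```text
[ 0.5186 -0.2452  0.0665] [-0.1586  0.8553  0.1024] 1.8667690346033212 (array([2.4526, 1.0198, 0.7572]), array([0.2618, 0.0156, 0.1329]))
```

View pics/w21.png

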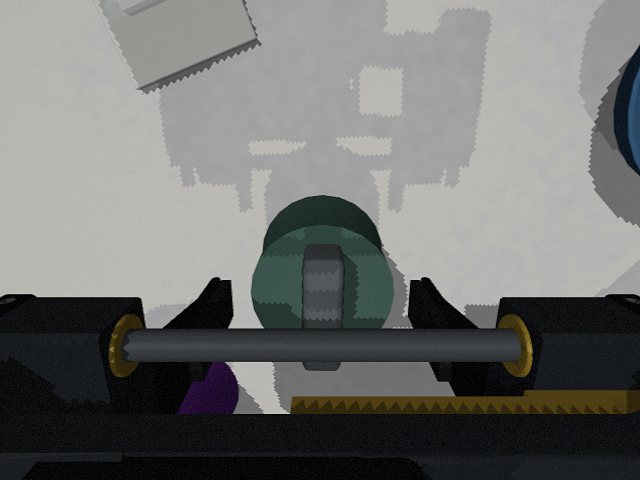

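>>> play_rows(motion=[[[2,0.8,0.5],[0,0,0],0.6],[[2,0.8,0.5],[0,0,0],0.3],[[2,0.8,0.5],[0,0,0],0.25],[[2,0.8,0.5],[0,0,0],0.25],[[2,0.8,0.5],[0,0,0],0],[[2,0.8,0.5],[0,0,0],0],[[2,0.8,0.5],[0,0,0],0],[[2,0.8,0.5],[0,0,0],0]])

```text
time_s: 24.95
position: [0.5191, -0.248, 0.0654]
tcp_rot: [[0.0, 0.622, -0.783], [-0.0, -0.783, -0.622], [-1.0, 0.0, -0.0]]
force: [0.1, -0.0, -0.2]
opening: 0.359
```

>>> play_rows(motion=[[[0,0,0],[0,0,0],0],[[0,0,0],[0,0,0],0]])

```text
time_s: 25.15
position: [0.5187, -0.2476, 0.0652]
tcp_rot: [[-0.0, 0.622, -0.783], [0.001, -0.783, -0.622], [-1.0, -0.001, -0.0]]
force: [-0.8, -1.3, -0.3]
opening: 0.203
```

>>> play_rows(motion=[[[0,0,0],[0,0,0],0],[[0,0,0],[0,0,0],0],[[-8,0,0],[0,0,0],0],[[-25,0,0],[0,0,0],0],[[-55,0,0],[0,0,0],0],[[-95,0,0],[0,0,0],0],[[-135,0,0],[0,0,0],0],[[-170,0,0],[0,0,0],0]])

```text
time_s: 25.95
position: [0.5193, -0.2481, 0.2379]
tcp_rot: [[0.002, 0.622, -0.783], [-0.001, -0.783, -0.622], [-1.0, 0.002, -0.001]]
force: [1.0, -0.2, -2.0]
opening: 0.197
```

Run:
```python
from h import *
st=bot.read_state();print(st["position"],st["force"],st["opening"],delta([.534,.2855,.235],down(-51.7)))
w=bot.capture("wrist");cv2.imwrite("pics/w22.png",w["img"])
```

```text
[ 0.5193 -0.2481  0.2379] [ 1.0262 -0.1765 -1.9964] 0.1969548951079512 (array([   2.1765, -408.6533, -343.4375]), array([ 0.1627, -0.0493, -0.1386]))
```

View pics/w22.png

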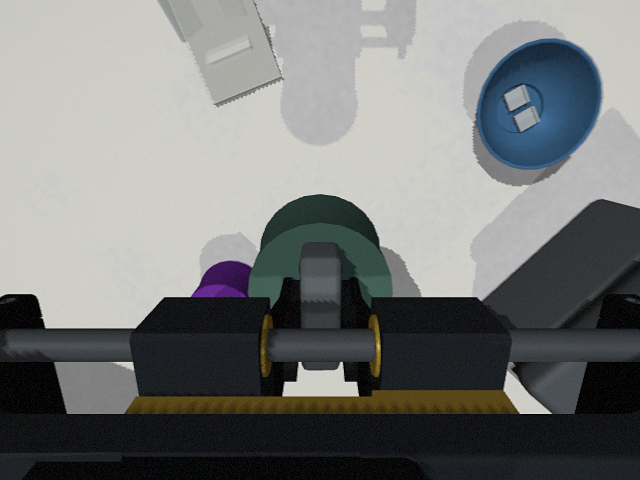

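Cap lifted level, bar at image x≈320. Carrying it to the case.

>>> play_rows(motion=[[[-3,-20,-17],[0,0,0],0],[[-5,-50,-42],[0,0,0],0],[[-5,-85,-71],[0,0,0],0],[[-5,-122,-102],[0,0,0],0],[[-5,-159,-133],[0,0,0],0],[[-5,-196,-164],[0,0,0],0],[[-5,-233,-195],[0,0,0],0],[[-5,-265,-223],[0,0,0],0]])

```text
time_s: 26.8
position: [0.5283, 0.1006, 0.2406]
tcp_rot: [[0.001, 0.622, -0.783], [0.0, -0.783, -0.622], [-1.0, 0.0, -0.001]]
force: [0.8, -1.3, -2.1]
opening: 0.202
```

Run:
```python
from h import *
st=bot.read_state();print(st["position"],st["opening"],delta([.534,.2855,.235],down(-51.7)))
```

```text
[0.5283 0.1006 0.2406] 0.20161797270523432 (array([   5.653 , -141.1058, -119.5464]), array([ 0.1984, -0.0518, -0.0284]))
```

>>> play_rows(motion=[[[0,-30,-25],[0,0,0],0],[[0,-62,-52],[0,0,0],0],[[0,-92,-78],[0,0,0],0],[[0,-118,-100],[0,0,0],0],[[0,-134,-113],[0,0,0],0],[[0,-141,-119.5],[0,0,0],0],[[0,-141,-119.5],[0,0,0],0],[[0,-141,-119.5],[0,0,0],0]])

```text
time_s: 27.6
position: [0.5345, 0.282, 0.2402]
tcp_rot: [[0.0, 0.622, -0.783], [-0.001, -0.783, -0.622], [-1.0, 0.001, 0.001]]
force: [-0.3, -0.2, -2.2]
opening: 0.202
```

Run:
```python
from h import *
st=bot.read_state();print(st["position"],st["opening"],delta([.534,.2855,.235],down(-51.7)),np.abs(st["qvel"]).max())
w=bot.capture("wrist");cv2.imwrite("pics/w23.png",w["img"])
c=cv2.resize(w["img"][165:315,220:420],(800,600),interpolation=cv2.INTER_CUBIC);cv2.imwrite('pics/w23c.png',cv2.convertScaleAbs(c,alpha=2))
s=bot.capture("scene");cv2.imwrite("pics/s23.png",cv2.convertScaleAbs(cv2.resize(s["img"][210:345,340:520],(800,600),interpolation=cv2.INTER_CUBIC),alpha=1.8))
```

```text
[0.5345 0.282  0.2402] 0.2021866979397004 (array([ 5.1928, -3.0395, -1.7301]), array([ 0.1445,  0.0352, -0.0506])) 0.9306226841922491
```

View pics/w23c.png

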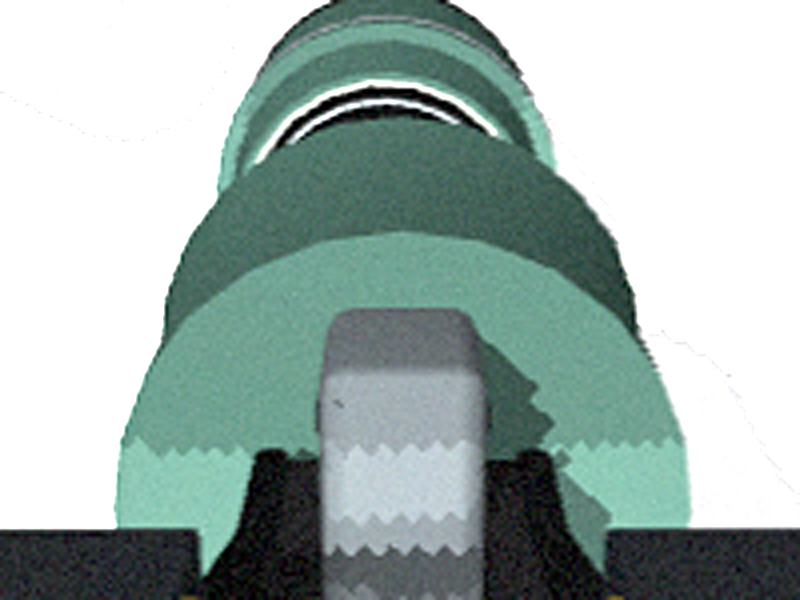

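View pics/s23.png

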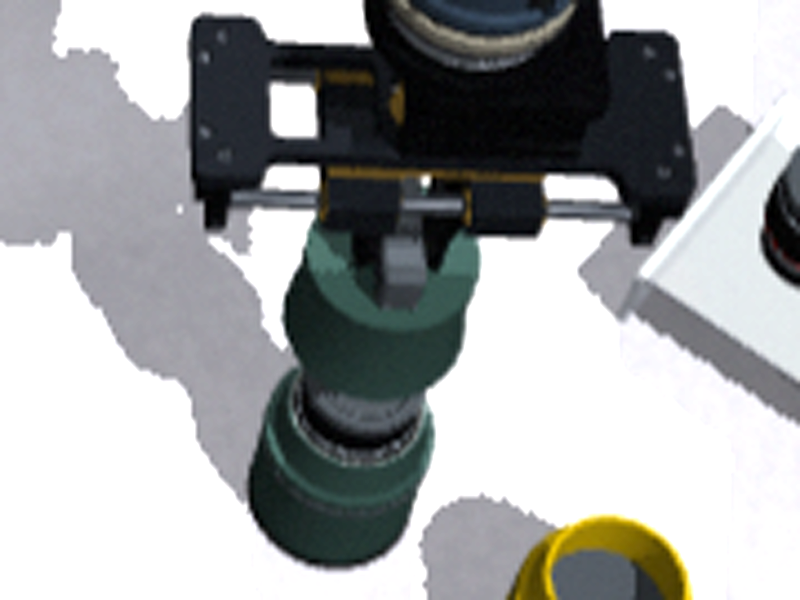

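```bash
cat > m.py <<'E'
from h import *
import sys
def tl(pts,sc,ox,oy,w=None):
    w=w or bot.capture("wrist");st=bot.read_state();R=st["tcp_rot"];T=st["position"]
    for n,p,z in pts:
        zz=T[2]+z if n.startswith("cap") else z
        print(n,(R.T@(plane(w,ox+p[0]*sc,oy+p[1]*sc,zz)-T)*1e3))
    print(T)
E
python3 - <<'E'
from m import *
tl([("captopfar",(405,232),-.005),("capL",(117,510),-.005),("capR",(690,510),-.005),("cap edge bottom L",(165,320),-.065),("cap edge bottom R",(636,320),-.065),
("rimfar",(387,80),.098),("shL",(222,160),.074),("shR",(553,150),.074),("shfar",(385,17),.074),("lensfront",(0,0),.128)],.25,220,165)
E
```

```text
captopfar [  4.9964   0.3837 -35.4582]
capL [  4.9795 -35.9708   0.8678]
capR [ 5.021  36.4453  0.8341]
cap edge bottom L [ 64.9771 -39.0161  -4.6145]
cap edge bottom R [65.0216 38.6197 -4.6482]
rimfar [142.3609  -3.1149 -32.2287]
shL [166.3413 -41.4502 -10.0076]
shR [166.3848  34.7977 -12.3813]
shfar [166.3594  -3.7734 -42.6312]
lensfront [112.3176 -74.9545 -51.8078]
[0.5348 0.2817 0.2404]
```

>>> play_rows(motion=[[[3,-2,-1],[0,0,0],0],[[10,-3.4,-2.5],[0,0,0],0],[[18,-3.4,-2.5],[0,0,0],0],[[26,-3.4,-2.5],[0,0,0],0],[[31,-3.4,-2.5],[0,0,0],0],[[31,-3.4,-2.5],[0,0,0],0],[[31,-3.4,-2.5],[0,0,0],0]])

```text
time_s: 28.45
position: [0.5345, 0.2873, 0.2091]
tcp_rot: [[0.0, 0.622, -0.783], [-0.0, -0.783, -0.622], [-1.0, 0.0, -0.0]]
force: [-0.5, 0.5, -2.3]
opening: 0.204
```

Run:
```python
from h import *
st=bot.read_state();print(st["position"],st["force"],np.abs(st["qvel"]).max())
w=bot.capture("wrist")
c=cv2.resize(w["img"][165:315,220:420],(800,600),interpolation=cv2.INTER_CUBIC);cv2.imwrite('pics/w24c.png',cv2.convertScaleAbs(c,alpha=2))
s=bot.capture("scene");cv2.imwrite("pics/s24.png",cv2.convertScaleAbs(cv2.resize(s["img"][225:345,360:520],(800,600),interpolation=cv2.INTER_CUBIC),alpha=1.8))
```

```text
[0.5345 0.2873 0.2091] [-0.4903  0.5144 -2.3234] 0.5029799037954196
```

View pics/w24c.png

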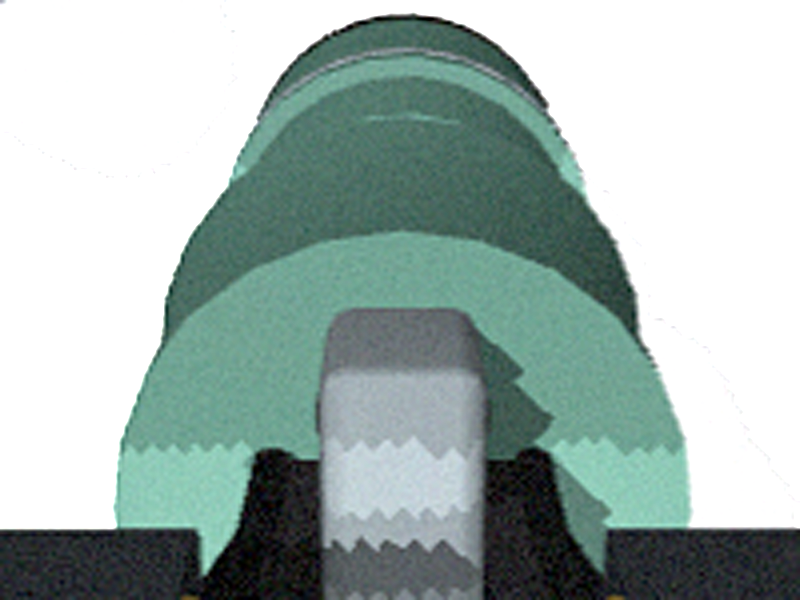

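View pics/s24.png

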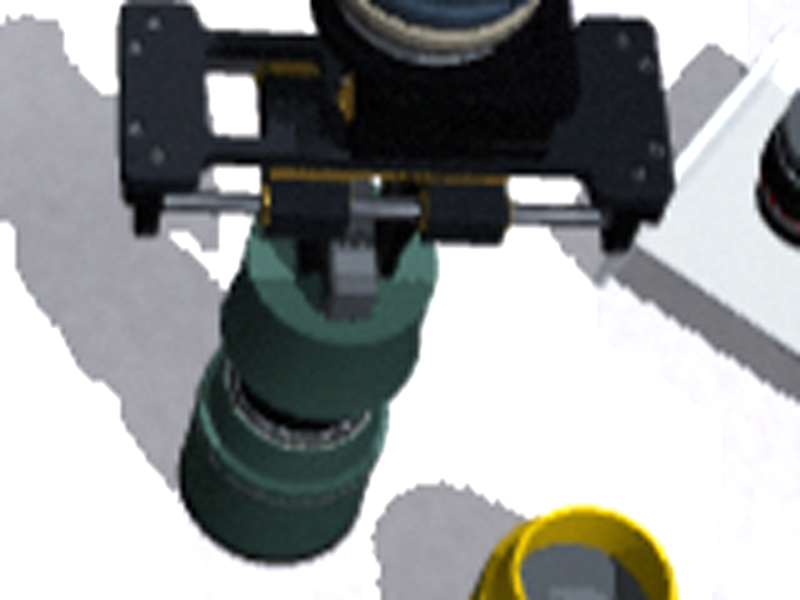

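Run:
```python
from m import *
tl([("captopfar",(405,232),-.005),("capL",(117,510),-.005),("capR",(690,510),-.005),
("rimfar",(410,117),.098),("shL",(232,180),.074),("shR",(586,185),.074),("shfar",(407,50),.074)],.25,220,165)
```

```text
captopfar [  5.0435   0.395  -35.5289]
capL [  4.9715 -35.9573   0.7663]
capR [ 5.0271 36.4404  0.748 ]
rimfar [111.7972   1.555  -30.0119]
shL [135.7471 -35.6531 -12.3157]
shR [135.803   38.7031 -11.2573]
shfar [135.8084   1.0468 -39.4873]
[0.5348 0.2874 0.2098]
```

>>> play_rows(motion=[[[3,1.1,-0.2],[0,0,0],0],[[9,1.1,-0.2],[0,0,0],0],[[16,1.1,-0.2],[0,0,0],0],[[24,1.1,-0.2],[0,0,0],0],[[32,1.1,-0.2],[0,0,0],0],[[38,1.1,-0.2],[0,0,0],0],[[42,1.1,-0.2],[0,0,0],0],[[42,1.1,-0.2],[0,0,0],0]])

```text
time_s: 29.4
position: [0.535, 0.2863, 0.1665]
tcp_rot: [[-0.001, 0.622, -0.783], [-0.001, -0.783, -0.622], [-1.0, -0.0, 0.001]]
force: [0.5, 0.0, -1.9]
opening: 0.207
```

>>> play_rows(motion=[[[3,0,0],[0,0,0],0],[[6,0,0],[0,0,0],0],[[9,0,0],[0,0,0],0],[[12,0,0],[0,0,0],0],[[14,0,0],[0,0,0],0],[[14,0,0],[0,0,0],0]])

```text
time_s: 30.0
position: [0.5351, 0.2864, 0.1529]
tcp_rot: [[-0.0, 0.622, -0.783], [-0.0, -0.783, -0.622], [-1.0, 0.0, 0.0]]
force: [-0.2, 0.5, -2.6]
opening: 0.207
```

Run:
```python
from h import *
st=bot.read_state();print(st["position"],st["force"],st["moment"],np.abs(st["qvel"]).max())
w=bot.capture("wrist")
c=cv2.resize(w["img"][165:315,220:420],(800,600),interpolation=cv2.INTER_CUBIC);cv2.imwrite('pics/w25c.png',cv2.convertScaleAbs(c,alpha=2))
s=bot.capture("scene");cv2.imwrite("pics/s25.png",cv2.convertScaleAbs(cv2.resize(s["img"][225:345,360:520],(800,600),interpolation=cv2.INTER_CUBIC),alpha=1.8))
```

```text
[0.5351 0.2864 0.1529] [-0.2027  0.4504 -2.5511] [-0.0026  0.0291  0.0293] 0.41206397728187405
```

View pics/w25c.png

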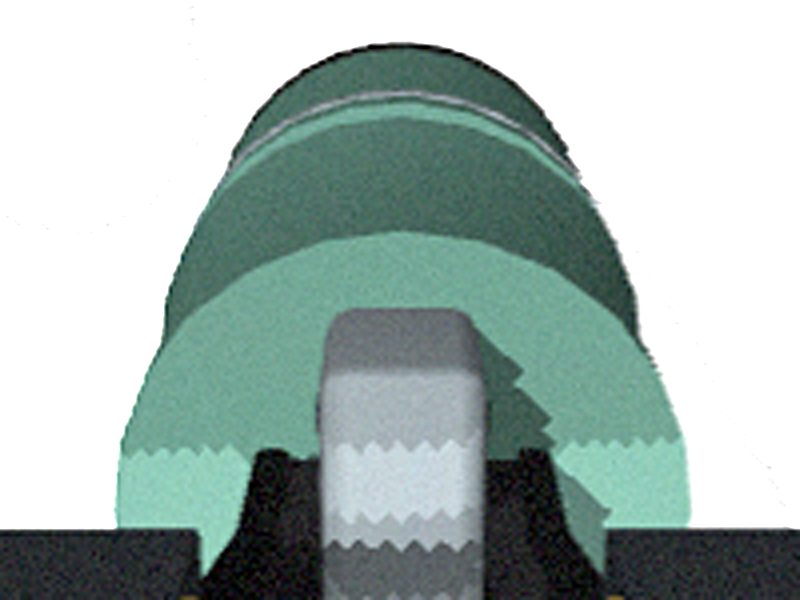

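View pics/s25.png

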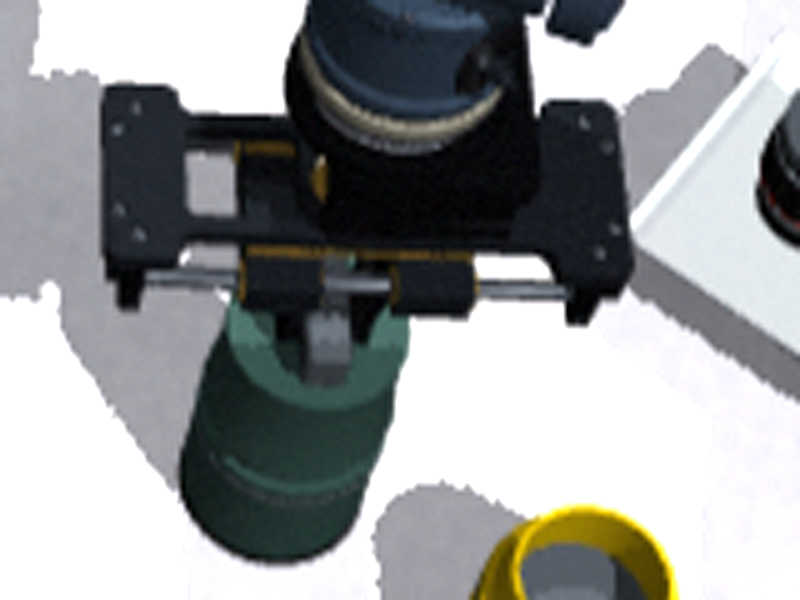

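>>> play_rows(motion=[[[3,0,0],[0,0,0],0],[[6,0,0],[0,0,0],0],[[8,0,0],[0,0,0],0],[[10,0,0],[0,0,0],0],[[10,0,0],[0,0,0],0]])

```text
time_s: 30.6
position: [0.5351, 0.2864, 0.1429]
tcp_rot: [[-0.0, 0.622, -0.783], [-0.0, -0.783, -0.622], [-1.0, 0.0, 0.0]]
force: [0.0, 0.3, -1.8]
opening: 0.208
```

>>> play_rows(motion=[[[1,0,0],[0,0,0],0],[[2,0,0],[0,0,0],0],[[3,0,0],[0,0,0],0],[[3,0,0],[0,0,0],0]])

```text
time_s: 31.0
position: [0.5353, 0.2865, 0.1402]
tcp_rot: [[0.0, 0.622, -0.783], [-0.0, -0.783, -0.622], [-1.0, 0.0, -0.0]]
force: [-0.4, 0.7, -2.0]
opening: 0.203
```

>>> play_rows(motion=[[[1,0,0],[0,0,0],0],[[1,0,0],[0,0,0],0],[[1.8,0,0],[0,0,0],0],[[1.8,0,0],[0,0,0],0]])

```text
time_s: 31.4
position: [0.5355, 0.2865, 0.1391]
tcp_rot: [[0.001, 0.622, -0.783], [-0.0, -0.783, -0.622], [-1.0, 0.001, -0.001]]
force: [-1.0, -1.3, 2.4]
opening: 0.205
```

>>> play_rows(motion=[[[0.8,0,0],[0,0,0],0],[[1.5,0,0],[0,0,0],0],[[1.5,0,0],[0,0,0],0]])

```text
time_s: 31.7
position: [0.5355, 0.2866, 0.139]
tcp_rot: [[0.002, 0.622, -0.783], [0.0, -0.783, -0.622], [-1.0, 0.001, -0.001]]
force: [-3.0, -1.3, 10.3]
opening: 0.203
```

>>> play_rows(motion=[[[1,0,0],[0,0,0],0],[[2,0,0],[0,0,0],0],[[2.5,0,0],[0,0,0],0],[[2.5,0,0],[0,0,0],0]])

```text
time_s: 32.1
position: [0.5356, 0.2867, 0.1388]
tcp_rot: [[0.003, 0.622, -0.783], [0.0, -0.783, -0.622], [-1.0, 0.001, -0.002]]
force: [-5.2, -2.0, 21.2]
opening: 0.204
```

Run:
```python
from h import *
st=bot.read_state();print(st["position"],st["force"])
w=bot.capture("wrist")
c=cv2.resize(w["img"][165:315,220:420],(800,600),interpolation=cv2.INTER_CUBIC);cv2.imwrite('pics/w26c.png',cv2.convertScaleAbs(c,alpha=2))
s=bot.capture("scene");cv2.imwrite("pics/s26.png",cv2.convertScaleAbs(cv2.resize(s["img"][255:345,380:500],(800,600),interpolation=cv2.INTER_CUBIC),alpha=1.8))
```

```text
[0.5356 0.2867 0.1388] [-5.1971 -2.0121 21.2085]
```

View pics/w26c.png

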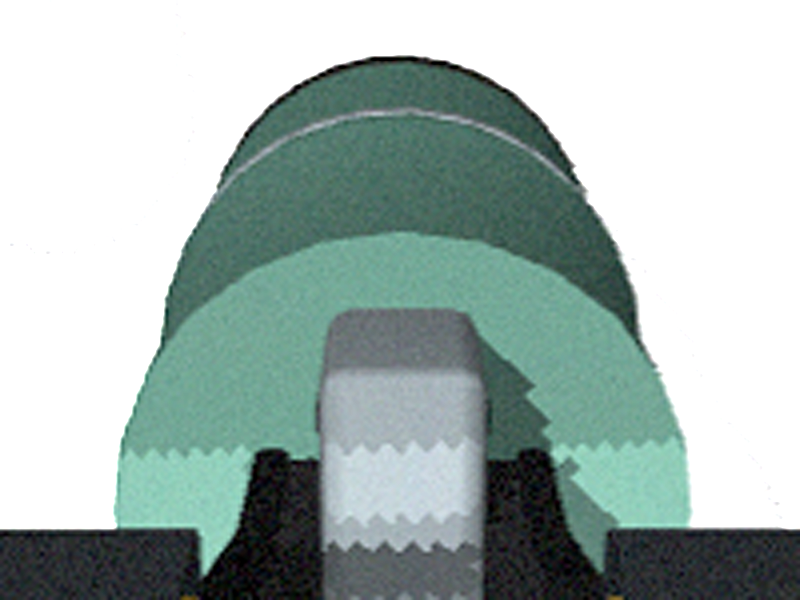

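View pics/s26.png

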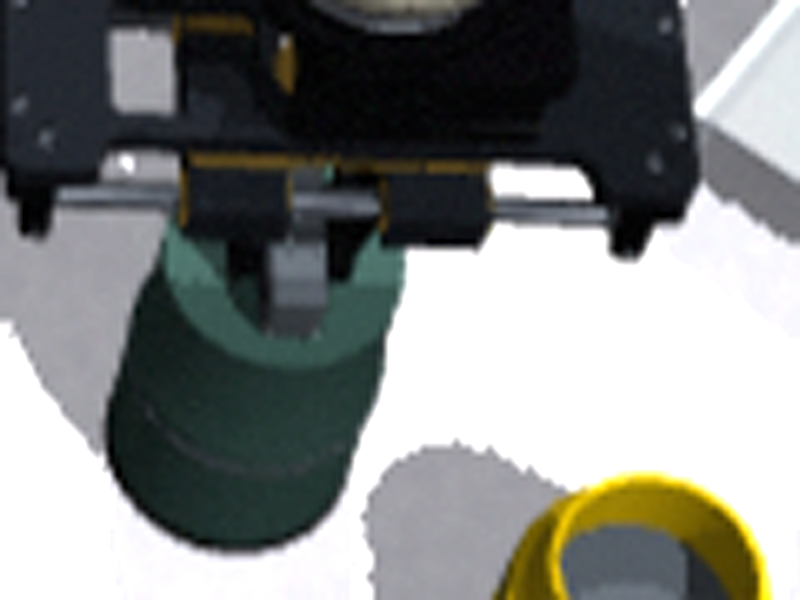

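>>> play_rows(motion=[[[-2,0,0],[0,0,0],0],[[-4,0,0],[0,0,0],0],[[-4,0,0],[0,0,0],0.3],[[-4,0,0],[0,0,0],0.4],[[-4,0,0],[0,0,0],0.5],[[-4,0,0],[0,0,0],0.6],[[-4,0,0],[0,0,0],0.6]])

```text
time_s: 32.9
position: [0.5354, 0.2865, 0.1382]
tcp_rot: [[0.0, 0.622, -0.783], [-0.0, -0.783, -0.622], [-1.0, 0.0, 0.0]]
force: [0.8, -0.2, -0.4]
opening: 0.553
```

>>> play_rows(motion=[[[-10,0,0],[0,0,0],0.6],[[-30,0,0],[0,0,0],0.6],[[-60,0,0],[0,0,0],0.6],[[-95,0,0],[0,0,0],0.6],[[-130,30,25],[0,0,0],0.6],[[-130,65,55],[0,0,0],0.6],[[-130,100,85],[0,0,0],0.6],[[-130,135,115],[0,0,0],0.6]])

```text
time_s: 33.7
position: [0.5292, 0.1078, 0.27]
tcp_rot: [[0.003, 0.623, -0.782], [-0.0, -0.782, -0.623], [-1.0, 0.002, -0.002]]
force: [1.3, -1.0, 0.5]
opening: 0.599
```

>>> play_rows(motion=[[[0,35,28],[0,0,0],0.6],[[0,70,56],[0,0,0],0.6],[[0,85,68],[0,0,0],0.6],[[0,85,68],[0,0,0],0.6]])

```text
time_s: 34.1
position: [0.5293, -0.0024, 0.2694]
tcp_rot: [[0.002, 0.619, -0.786], [-0.001, -0.786, -0.619], [-1.0, 0.002, -0.001]]
force: [-0.2, 1.4, 0.4]
opening: 0.606
```

Run:
```python
from h import *
st=bot.read_state();print(st["position"],st["force"],st["time_s"])
s=bot.capture("scene");cv2.imwrite("pics/s27.png",s["img"]);t=bot.capture("top");cv2.imwrite("pics/t27.png",t["img"])
a=cv2.resize(s["img"][265:355,380:500],(400,300),interpolation=cv2.INTER_CUBIC);b=cv2.resize(t["img"][220:310,170:290],(400,300),interpolation=cv2.INTER_CUBIC)
cv2.imwrite("pics/c27.png",cv2.convertScaleAbs(np.hstack([a,b]),alpha=1.8))
```

```text
[ 0.5293 -0.0024  0.2694] [-0.1674  1.3564  0.4374] 34.1
```

View pics/s27.png

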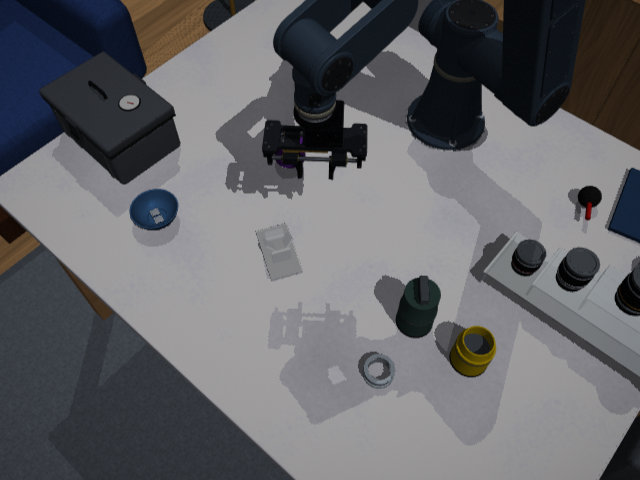

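View pics/c27.png

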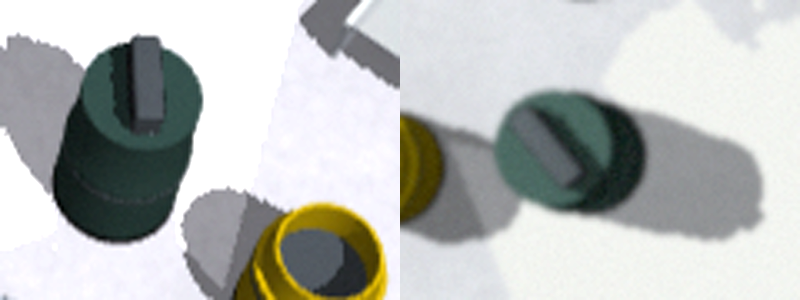

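The cap sits flush on the case. The bowl (154,210) and adapter (379,370) are where they were, and the robot touches nothing.

Run:
```python
from rig import bot
print(bot.hand_in())
```

```text
the job is handed in; nothing more can be done
None
```

The lens is packed in the green case with the cap fully on, and I handed the job in at about 34 s. `hand_in()` gave no verdict.

**What I did**
- I lifted the lens off the rest, stood it on its rear cap on the open shelf and let go.
- I took it again by its front end from above and lowered it into the case. The floor stopped it where expected (tool point at z = 0.1035 m), and only then did I release it.
- I picked up the green cap by its bar and pushed it down over the neck with about 21 N. It stopped at z = 0.139 m, within half a millimetre of where it should be fully on. Pushing harder, from 10 to 21 N, moved it only about 0.2 mm more.

**Last checks**
- **Cap and case:** the final scene and top pictures show the shoulder covered and the cap level. The case is standing where it was.
- **Bowl, adapter and look-alikes:** in the final scene picture the bowl, adapter and yellow case are where they started. The purple cap was mostly hidden behind the gripper there; nothing went near it.
- **Robot:** it ended clear of everything.

**Disagreements**
- The scene and top cameras differed by up to about 5 mm in y, so I aligned the two fits with the wrist camera.
- My first alignment over the case, measured before the arm had settled, overshot by about 2 mm. I corrected it before the lens went in.
- The lens brushed the bore lightly on the way down, about 2–3 N sideways, which a 0.5 mm shift eased.

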